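Prop the jar filler up on its cleaning leg

TASK

The worktop under the jar filler has to be washed: set the wooden block in front of the machine's yellow jacking lug, lay the pry bar over it with the tip under the lug, and lever the heavy machine up until its red cleaning leg swings fully down to its stop, then let the machine down gently to stand on that leg. Draw the bar out and lay it flat in the steel tray again; the block may stay on the worktop. Work the machine with the bar only, not with the gripper or arm, do not shove it about the worktop, and leave the jars where they stand.

Things in the scene. Friction and masses are not known exactly. Their poses are not given: they have to be found in the camera images.
- filler: Jar filler, a loose steel machine of 9.5 to 12.5 kg on four rubber feet (x +-100, y +-90 mm). Base 260 (x) x 240 (y), underside 40, top 90 mm up; above it a housing, a dosing cylinder (to y -110, 165 to 225 mm up) and a hopper to 418 mm. Origin on the worktop under the middle of the base, z up. Levered up at its -y side (lug and leg are there) it tips about its two +y feet.
- lug (a point): Middle of the lower outer edge of the yellow jacking lug: a level plate 64 mm wide (x), 8 thick, standing 31 mm out from the base's -y face; this point is at filler (-40, -151, 40) mm, axes as the filler's. Under it and under the base behind it is open space 40 mm high. Raising the machine takes about 25 to 40 N upward here.
- leg (a joint): Red cleaning leg's swing. 0 rad: folded, leaning to filler +x with its foot on the worktop; a spring swings it down as the machine rises. 0.87 rad: at its stop, just past upright, where it carries the machine. It needs the lug's edge about 60 mm up (20 mm lift); go 3 to 5 mm higher to be sure. Let down on it, the edge stays 58 mm up; lowered too soon, the machine sticks on the leaning leg.
- leg_foot (a point): Centre of the leg's round rubber foot (8 mm radius). The leg is a flat red bar, 62 mm from pivot to this point, pivoted at filler (50, -134, 52) mm and swinging parallel to the base's -y face.
- block: Fulcrum block, loose, hardwood with a round steel ridge, 0.22 kg. 60 mm long (x, along the ridge), 56 mm wide (y) up to 30 mm height, 40 mm wide from there to 39 mm, then the ridge: a 28 mm rod along x, its axis 36 mm up. Origin: centre of its underside.
- ridge (a point): Top of the block's ridge at mid-length, 50 mm above the block's underside. Axes as the block's.
- bar: Pry bar, loose, straight, 280 mm long (x), 28 wide (y), 0.45 kg, underside flat. Blue handle 18 mm thick from x -140 to +15 mm, steel blade 8 mm thick from x +15 to the tip at +140 (last 30 mm: 6 thick, relieved underneath). Origin on the underside at half length; centre of mass 10 mm from it towards the tip.
- bar_tip (a point): Middle of the bar's tip, 140 mm from its origin. With the ridge under bar x +60 and the tip 25 mm under the lug the bar rests by itself, held down at the tip, handle up about 19 degrees; to clear the lug, bring it in about 8 degrees steeper. Some 20 N or less down at the handle's end raises the machine; the leg reaches its stop when the bar is about 3 degrees handle-down.
- tray: Shallow open steel tray, fixed, 325 (x) x 176 (y) x 20 mm high, walls and floor 3 mm. Origin: centre of its underside. The bar lies in it at the start, along the tray's x.
- jar_a: Open glass jar, 86 mm wide, 84 mm high, standing; origin: centre of its underside.
- jar_b: Full closed glass jar, 86 mm wide, 92 mm high, standing; origin: centre of its underside.
- jar_c: Open glass jar like jar_a.
Not all that is in view belongs to the job. There is more than one size of the block; the one meant has the size given above.

How it is judged:
On the way, in this order (a step that is already met when the one before it is completed fails the run):
1. the bar, bearing on the block, has raised the lug by 8 mm or more (contact force between bar and block above 15 N and contact force between bar and filler above 8 N and height (world z) of lug above 0.048 m), for 0.1 s.
2. the leg has swung down to its stop with the machine raised (value of joint leg above 0.82 rad and height (world z) of lug above 0.055 m), for 0.2 s.
At the end, for the whole second after the job is handed in: The filler stands still on its leg: leg within 0.05 rad of its stop (over 0.82 rad), lug edge 55 to 64 mm above the worktop; the bar lies flat (within 4 degrees) and still within the tray, lengthwise (all of step 2 and height (world z) of lug below 0.064 m and angular speed of filler below 0.05 rad/s and horizontal distance between bar and tray below 0.08 m and height (world z) of bar below 0.012 m and angle between bar's own z axis and vertical below 0.07 rad and linear speed of bar below 0.02 m/s and angle between the x axis of bar and the x axis of tray, either way round below 0.7 rad); the robot touches nothing.
It fails at once if the gripper or arm pressed on the machine with more than 5 N (contact force between any of the fingers, the arm and filler above 5 N).
It fails at once if the machine was shoved more than 40 mm from its place (distance of filler from where it was at the start of the episode above 0.04 m).
It fails at once if the machine was dropped instead of let down gently (turning faster than 0.8 rad/s) (angular speed of filler above 0.8 rad/s).
It fails at once if a jar was moved more than 30 mm or tipped (distance of any of jar_a, jar_b, jar_c from where it was at the start of the episode above 0.03 m or angle between any of jar_a, jar_b, jar_c's own z axis and vertical above 0.4 rad).
It also fails if it takes over 67 s, if anything falls off the work surface, if the arm or the gripper's body presses on something with over 40 N, if the wrist force passes 120 N, or if a joint passes its speed limit or range.

ROBOT

A 7-joint arm with a two-finger parallel gripper is mounted at the origin on the work surface. World frame = base frame: x ahead of the robot, y to its left, z up, the work surface at z = 0. Lengths are in m, angles in rad, forces in N, time in s.
With the tool pointing down it reaches from about 0.4 to 0.85 m from the base axis. Payload 4.5 kg.
Tool frame: the origin (TCP) lies on the centre line of the jaws, within the pads' length; the fingertips stand 14 mm ahead of it and the grasp point (between the pads) lies 5 mm behind it (nose_length is the distance from the TCP to the fingertips, in m); x points along the fingers, y is the direction in which the jaws open and shut, and the axes are right-handed (so a half turn about x gives the same grasp; the last joint's range is limited). The gripper opens to 88 mm and grips with 3 to 60 N. Pads are 18 mm wide; open, the fingers measure 123 mm over their backs; the gripper's body (75 mm by 187 mm) begins 45 mm behind the grasp point.
Start: joints at [1.314, 0.689, -0.195, 1.565, 0.157, 0.902, -0.215], TCP at [0.179, -0.599, 0.253] pointing down, gripper open.
Joint ranges: [-3.01, 3.01], [-0.46, 2.08], [-1.47, 1.51], [0.13, 2.56], [-1, 4.14], [0.04, 2.09], [-2.66, 2.66]. Speed limits (rad/s): [2.57, 2.57, 3.14, 3.14, 3.14, 3.14, 3.14].

INTERFACE

Orientations are given as a unit quaternion [x, y, z, w].
In Python, from plant import get_state, snapshot, camera_params, finish_job, boxes_of, silhouettes, spot_point, nose_length gives the robot as it stands.
- The arm moves only by the tool apply_moves, never from a script. Its arguments are lists of equal length, an entry for each row: "delta_pos": the shift along the tool's x, y, z in cm, a list of three; "yaw": the turn about the tool's x in rad; "gripper": the opening in per cent of the stroke, from 0 (shut) to 100 (fully open). A call has 1 to 10 rows; each row is the pose to reach, as a shift and turn from the pose measured when the call began, along the tool's axes at that moment; what a row does not reach only later rows make up. A row lasts 1/12 s, in which the tool goes at most 41.7 mm and 7.16 degrees, less where a joint would pass 70% of its speed; a pose out of reach is approached as far as the arm can. A call with a gripper value outside its range is refused whole. The fingers move at their own pace and stop on an object; "force" is the grip in N (left out, the last holds). Time passes only in rows, so rows that repeat a pose let the fingers close. It gives the time, the measured TCP pose, the force and the opening at its end, in the units of the state.
- get_state(): the state, without advancing time (a new reading comes with each control period).
- snapshot(name): name is "scene" or "top" or "wrist"; returns the picture (480x640x3 uint8, red, green, blue); there is no depth.
- camera_params(name): a dict with "fovy" (degrees; the focal length in pixels is half the picture's height over the tangent of half this angle, whatever the lens; pixels are square), "cx", "cy" (the principal point, pixels), "position" and "orientation" of the camera in the world. Camera axes: x right, y down, z forward; pixel columns grow to the right and rows downward; lengths in m; the calibration is good to about 2 mm. A picture is of the moment at which its call begins: read the wrist's pose just before it. camera_params takes no time and is no camera call; for the wrist camera it gives the pose at the moment of the call.
- finish_job(): hands the job in, once; it reports no verdict.
Trained networks look in the newest picture that a camera, given by its name, has taken for a name from the list of things; names that differ only in an ending like _2 or _b are one class to them, and where a whole thing is asked for, a point or a joint stands for the part that bears it (a point fixed in the world has none). Each returns a list of dicts, best first, with "score" (0 to 1); they miss things now and then, are a little off and sometimes report something else, mostly with a low value. They report only what shows in the picture. A call takes as long as a camera call. They do not tell look-alikes from the thing itself.
- boxes_of(thing, camera): "bbox" ([left, top, width, height] in pixels, round what is visible of it).
- silhouettes(thing, camera): "mask" (480x640 bool, what is visible of it) and "bbox" ([left, top, width, height] in pixels, round what is visible of it).
- spot_point(thing, camera): "pixel" ([column, row] in pixels: a listed point, or the origin of a listed thing).
The state is a dict: "clock": time; "q": joint angles; "qd": joint speeds; "joint_torque": joint torques, N m; "tool_pos": TCP position; "eef_rot": TCP orientation; "contact_force": force on the tool from outside, world axes, zero at the start; "moment": the same for the moment, N m; "opening": opening from 0.0 (shut) to 1.0 (fully open).
Only numpy, scipy, OpenCV 4.12 (cv2) and the standard library are available. Lean on these libraries where they do the work, as an engineer would, in place of code of your own. Each camera call takes 0.05 s, during which the arm holds its last target.

## Working session

There is one attempt and no reset: what is moved stays moved. The work goes in short steps, Python scripts to look and compute and a tool call to move; the robot and the scene stay as the last step left them, time stands still between calls to the robot, and variables do not carry over. Pictures are saved under pics/ and viewed, and the job is handed in when it is done.

Besides the shell and the picture viewer there is one more tool, called after ">>>" as a command line: name --pt "numbers of a row" for each row, then --argument value for the rest. apply_moves: Moves the arm, as the interface text tells. Its arguments: {"type":"object","properties":{"delta_pos":{"type":"array"},"yaw":{"type":"array"},"gripper":{"type":"array"},"force":{"type":"number"}},"required":["delta_pos","yaw","gripper"]}

```bash
ls; mkdir -p pics; cat > h.py <<'E'
import numpy as np, cv2
from plant import *
from scipy.spatial.transform import Rotation as R
def snap(n,f):
    p=camera_params(n); im=snapshot(n); cv2.imwrite('pics/'+f,im[:,:,::-1]); return im,p
def K(p):
    f=240/np.tan(np.radians(p['fovy'])/2); return f,p['cx'],p['cy']
def ray(p,u,v):
    f,cx,cy=K(p); d=np.array([(u-cx)/f,(v-cy)/f,1.]); return np.array(p['position']),R.from_quat(p['orientation']).apply(d)
def atz(p,u,v,z):
    o,d=ray(p,u,v); return o+d*(z-o[2])/d[2]
def proj(p,X):
    f,cx,cy=K(p); c=R.from_quat(p['orientation']).inv().apply(np.array(X)-np.array(p['position'])); c=np.atleast_2d(c)
    return np.c_[cx+f*c[:,0]/c[:,2],cy+f*c[:,1]/c[:,2]]
E
python3 - <<'E'
from h import *
print(get_state(), nose_length)
for n in ['scene','top','wrist']:
    im,p=snap(n,n+'0.png'); print(n,p)
E
```

```text
pics
{'clock': 0.0, 'q': array([ 1.31378618,  0.68999476, -0.19449096,  1.56634402,  0.15730191,
        0.90249616, -0.21507539]), 'qd': array([ 4.92188958e-05, -4.58948646e-04, -5.47907396e-04,  1.06835359e-03,
       -1.38246297e-03,  5.83047431e-04, -1.71790698e-04]), 'joint_torque': array([ 4.95750392e-04, -5.27561331e+01, -1.26681402e+00, -1.53432423e+01,
       -5.25996136e-02,  6.54658681e-03,  1.78703458e-04]), 'tool_pos': array([ 0.1789724 , -0.59819166,  0.2519027 ]), 'eef_rot': array([-0.69949314, -0.10312538,  0.69978658, -0.10184919]), 'contact_force': array([-0.20676071,  0.09158884, -1.04423179]), 'moment': array([ 0.02617152, -0.03149994, -0.01696634]), 'opening': 0.9988225368454663} 0.014
scene {'fovy': 42.37331242180094, 'cx': 317.4057975050785, 'cy': 237.14082602464205, 'position': array([1.38425022, 0.608705  , 0.88746435]), 'orientation': array([ 0.38665557,  0.81726561, -0.38378707, -0.18783473])}
top {'fovy': 42.32695901503802, 'cx': 320.30166381410305, 'cy': 243.94570659702686, 'position': array([ 0.50050711, -0.01462124,  1.28827162]), 'orientation': array([-0.6970547 ,  0.71612674, -0.03213903,  0.0156306 ])}
wrist {'fovy': 59.129417962187965, 'cx': 318.20932539989553, 'cy': 239.7820430185008, 'position': array([ 0.24871561, -0.57828864,  0.3828022 ]), 'orientation': array([ 0.7940222 , -0.59085644, -0.08616569,  0.11398639])}
```

View pics/scene0.png

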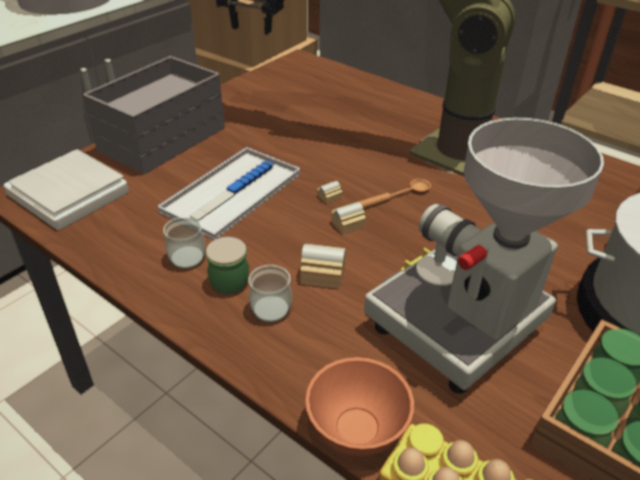

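View pics/top0.png

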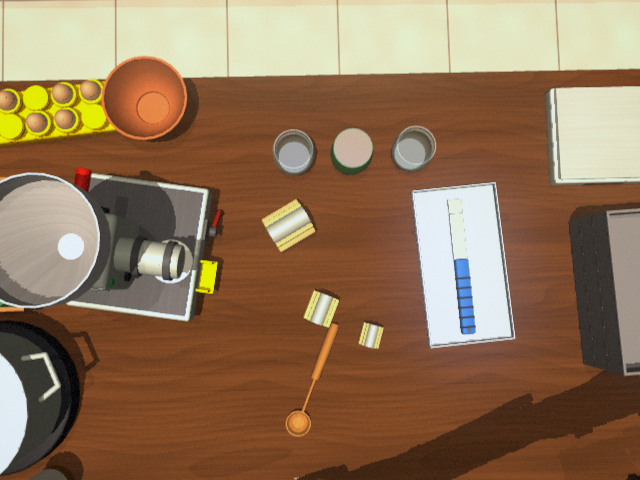

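View pics/wrist0.png

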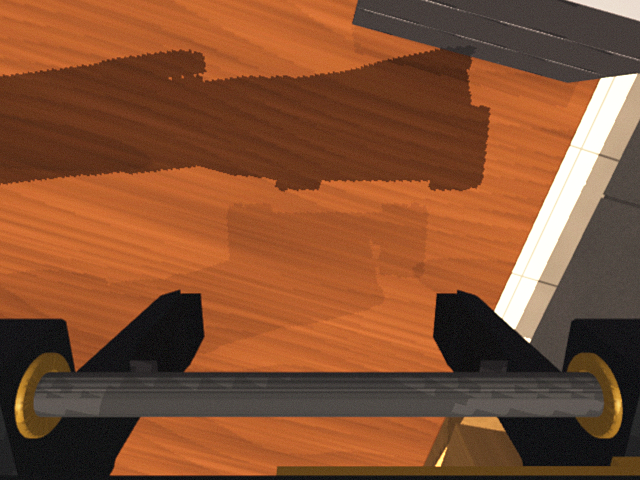

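```bash
python3 - <<'E'
from h import *
im=cv2.imread('pics/top0.png')
c=cv2.resize(im[190:360,250:395],None,fx=5,fy=5,interpolation=cv2.INTER_CUBIC)[:, :]
c=cv2.resize(c,(640,600*1)) if False else cv2.resize(im[190:360,250:395],None,fx=3.5,fy=3.5,interpolation=cv2.INTER_CUBIC)
cv2.imwrite('pics/blk.png',c)
cv2.imwrite('pics/lug.png',cv2.resize(im[160:330,110:240],None,fx=3.5,fy=3.5,interpolation=cv2.INTER_CUBIC))
p=camera_params('top')
for t in ['block','lug','leg','bar','tray','filler']:
    for r in silhouettes(t,'top')[:4]:
        m=r['mask'].astype(np.uint8); cs=max(cv2.findContours(m,0,2)[0],key=cv2.contourArea)
        print(t,round(r['score'],2),r['bbox'],m.sum(),[np.round(x,1) for x in cv2.minAreaRect(cs)])
for t in ['block','ridge','lug','leg_foot','bar','bar_tip','tray','filler','jar_a']:
    for r in spot_point(t,'top')[:4]: print(t,round(r['score'],2),np.round(r['pixel'],1))
E
```

```text
block 0.75 [262.5, 201.7, 52.0, 49.6] 1599 [array([289. , 225.2]), array([39.1, 42. ]), np.float64(59.0)]
block 0.68 [303.2, 290.8, 34.9, 32.7] 826 [array([320.8, 308. ]), array([28.2, 29.9]), np.float64(21.8)]
lug 0.59 [1.8, 166.1, 221.1, 156.8] 28148 [array([107.6, 242.1]), array([225., 144.]), np.float64(4.8)]
lug 0.39 [446.6, 196.9, 29.1, 139.4] 1981 [array([461.3, 266. ]), array([136.2,  15.7]), np.float64(84.1)]
leg 0.63 [210.0, 211.5, 12.0, 24.3] 162 [array([215.6, 222.2]), array([ 7.2, 27.8]), np.float64(17.5)]
leg 0.15 [390.3, 123.4, 46.5, 50.3] 1665 [array([413.2, 147.7]), array([42.4, 47.9]), np.float64(29.7)]
bar 0.81 [448.9, 200.7, 25.0, 136.2] 1846 [array([461.1, 266.3]), array([134.7,  15. ]), np.float64(83.9)]
tray 0.71 [409.7, 179.6, 105.4, 168.1] 12064 [array([462.6, 264.2]), array([160.7,  89.1]), np.float64(83.2)]
tray 0.49 [0.0, 166.5, 220.8, 156.5] 27824 [array([107.5, 241.5]), array([223.9, 143.1]), np.float64(4.6)]
filler 0.89 [0.0, 165.2, 221.4, 157.1] 27886 [array([107.4, 241.5]), array([224. , 143.2]), np.float64(4.7)]
filler 0.71 [273.0, 130.3, 40.7, 42.8] 1480 [array([293. , 151.5]), array([45., 40.]), np.float64(90.0)]
filler 0.61 [409.7, 181.1, 103.4, 163.3] 11637 [array([462.3, 264. ]), array([160.4,  87.3]), np.float64(83.2)]
block 0.66 [320.8 309.1]
block 0.63 [371.3 334.9]
block 0.59 [287.4 232. ]
ridge 0.98 [320.  308.4]
ridge 0.84 [288.9 226.5]
ridge 0.62 [369.  336.9]
lug 0.67 [213.  275.9]
lug 0.54 [319.9 307.2]
leg_foot 0.47 [222.6 214.6]
bar 0.55 [459.7 267.2]
bar_tip 0.74 [456.2 198.6]
tray 0.79 [461.3 260.8]
filler 0.88 [147.2 248.4]
jar_a 0.98 [350.  153.8]
jar_a 0.62 [411.8 153.8]
```

View pics/blk.png

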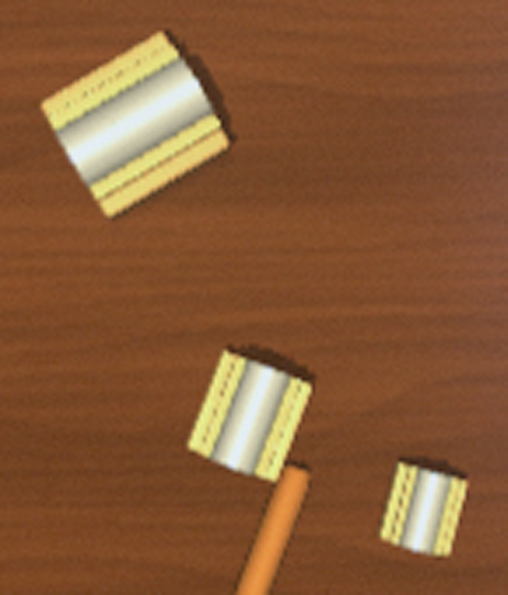

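View pics/lug.png

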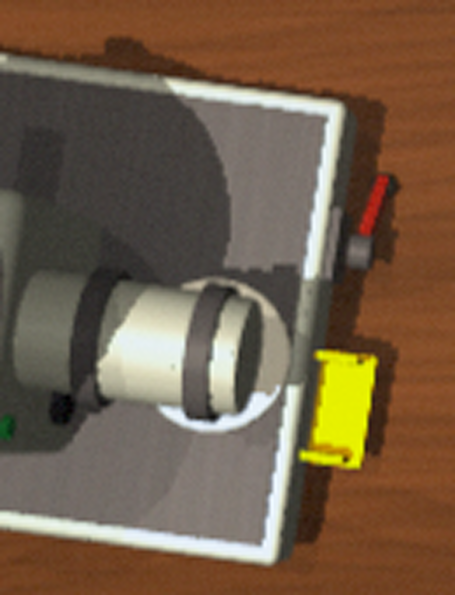

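```bash
python3 - <<'E'
from h import *
p=camera_params('top'); s=get_state()
print(R.from_quat(s['eef_rot']).as_matrix().round(3))
a=atz(p,208.6,188.6,.09);b=atz(p,187.7,320,.09);print('basecorners',a,b,np.linalg.norm(a-b))
e=(a-b)/np.linalg.norm(a-b); yaw=np.arctan2(e[1],e[0]);print('yaw',yaw)
l1=atz(p,217.4,262,.048);l2=atz(p,213,293.5,.048);print('lug',l1,l2,np.linalg.norm(l1-l2),(l1+l2)/2, np.arctan2(*(l1-l2)[[1,0]]))
c=lambda u,v:(250+u/3.5,190+v/3.5)
P=[atz(p,*c(*q),.03)[:2] for q in [(228,350),(190,450),(275,481),(312,382)]]
P=np.array(P);print('block corners',P.round(4),P.mean(0),[np.linalg.norm(P[i]-P[i-1]).round(4) for i in range(4)],np.arctan2(*(P[0]-P[1])[::-1]),np.arctan2(*(P[3]-P[2])[::-1]))
print('ridge',atz(p,320,308.4,.05)); 
print('bar',atz(p,461.2,266.3,.015),'tip',atz(p,456.2,198.6,.009),'tray',atz(p,462.5,264.1,.02))
for q in [(293,151),(352,151),(413,148)]: print('jar',atz(p,*q,.08))
S,ps=snap('scene','s1.png')
for t in ['lug','ridge','bar','bar_tip','leg_foot','filler']:
    for r in spot_point(t,'scene')[:3]: print(t,round(r['score'],2),np.round(r['pixel'],1))
im=cv2.imread('pics/top0.png')
cv2.imwrite('pics/bar.png',cv2.resize(im[175:355,400:525],None,fx=3.3,fy=3.3,interpolation=cv2.INTER_CUBIC))
E
```

```text
[[ 0.     0.287 -0.958]
 [-0.    -0.958 -0.287]
 [-1.     0.    -0.   ]]
basecorners [0.69459396 0.17015038 0.09      ] [0.44213065 0.21390986 0.09      ] 0.25622765820317167
yaw -0.1716248968422604
lug [0.55336372 0.16144694 0.048     ] [0.49098393 0.17119261 0.048     ] 0.06313648807602815 [0.52217382 0.16631978 0.048     ] -0.1549783085319671
block corners [[ 0.4921 -0.0322]
 [ 0.4353 -0.0087]
 [ 0.4161 -0.0572]
 [ 0.4723 -0.0802]] [ 0.4539706  -0.04457394] [np.float64(0.052), np.float64(0.0615), np.float64(0.0521), np.float64(0.0607)] -0.3913529931382944 -0.3888115314424457
ridge [ 0.45552581 -0.04055007  0.05      ]
bar [ 0.53240719 -0.3351598   0.015     ] tip [ 0.67417023 -0.33228668  0.009     ] tray [ 0.53673065 -0.33678443  0.02      ]
jar [0.76697348 0.00475582 0.08      ]
jar [ 0.76431511 -0.11173929  0.08      ]
jar [ 0.76757055 -0.23294291  0.08      ]
lug 0.82 [412.8 263.5]
ridge 0.97 [321.9 247.1]
ridge 0.88 [331.3 184. ]
ridge 0.75 [349.  204.3]
bar_tip 0.75 [193.2 218.7]
filler 0.7 [452.9 332.6]
```

View pics/bar.png

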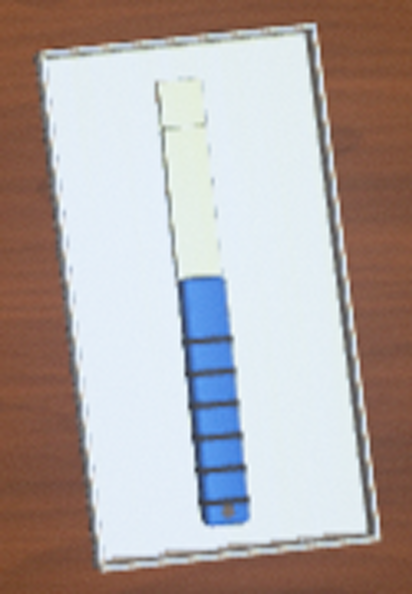

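```bash
cat >> h.py <<'E'
def go(pos,jaw=None):
    s=get_state(); M=R.from_quat(s['eef_rot']).as_matrix()
    d=M.T@(np.array(pos)-s['tool_pos'])*100
    ja=np.arctan2(M[1,1],M[0,1]); y=0 if jaw is None else -((jaw-ja+np.pi/2)%np.pi-np.pi/2)
    print('delta cm',d.round(2),'yaw',round(float(y),3),'jaw now',round(float(ja),3),'tilt',M[:,0].round(3),'t',round(s['clock'],2),'tcp',s['tool_pos'].round(4),'open',round(s['opening'],3),'F',s['contact_force'].round(1),'q',s['q'].round(2))
E
python3 - <<'E'
from h import *
go([.4545,-.043,.20],-.39)
E
```

```text
delta cm [  5.27 -45.35 -42.31] yaw -0.89 jaw now -1.28 tilt [ 0. -0. -1.] t 1.25 tcp [ 0.1792 -0.5988  0.2527] open 0.998 F [-0.6  0.7  0.3] q [ 1.31  0.69 -0.19  1.57  0.16  0.9  -0.22]
```

>>> apply_moves --pt "0 -4.5 -4.2" --pt "0 -9 -8.4" --pt "0 -13.5 -12.6" --pt "0 -18 -16.8" --pt "0 -22.5 -21" --pt "0.5 -26 -24" --pt "1 -29 -27" --pt "2 -32 -29.5" --pt "3 -35 -32.5" --pt "4 -38 -35.5" --yaw '[-0.08,-0.16,-0.24,-0.33,-0.42,-0.51,-0.6,-0.7,-0.8,-0.89]' --gripper '[100,100,100,100,100,100,100,100,100,100]'

```text
clock: 2.08
tool_pos: [0.3637, -0.2248, 0.2312]
eef_rot: [0.587, 0.394, -0.586, 0.395]
contact_force: [0.9, -0.2, 0.3]
opening: 0.997
```

```bash
python3 - <<'E'
from h import *
go([.4545,-.043,.15],-.39)
im,p=snap('wrist','w1.png')
for r in spot_point('ridge','wrist')[:3]: print(r, atz(p,*r['pixel'],.05))
for r in silhouettes('block','wrist')[:3]: print(r['score'],r['bbox'])
go([.4545,-.043,.15],-.39)
E
```

```text
delta cm [  8.12   1.56 -20.27] yaw 0.004 jaw now -0.386 tilt [ 0.001 -0.001 -1.   ] t 2.08 tcp [ 0.3637 -0.2248  0.2312] open 0.997 F [ 0.9 -0.2  0.3] q [ 0.71  0.5  -0.4   2.15  0.36  0.55 -0.34]
{'pixel': [318.1, 88.4], 'score': 0.62} [ 0.39773761 -0.14151298  0.05      ]
0.79 [290.5, 61.7, 59.9, 63.1]
delta cm [  8.13   1.61 -20.06] yaw 0.008 jaw now -0.382 tilt [ 0.001  0.001 -1.   ] t 2.23 tcp [ 0.3647 -0.2233  0.231 ] open 1.0 F [-0.3  0.2  0.4] q [ 0.71  0.5  -0.4   2.15  0.36  0.55 -0.34]
```

View pics/w1.png

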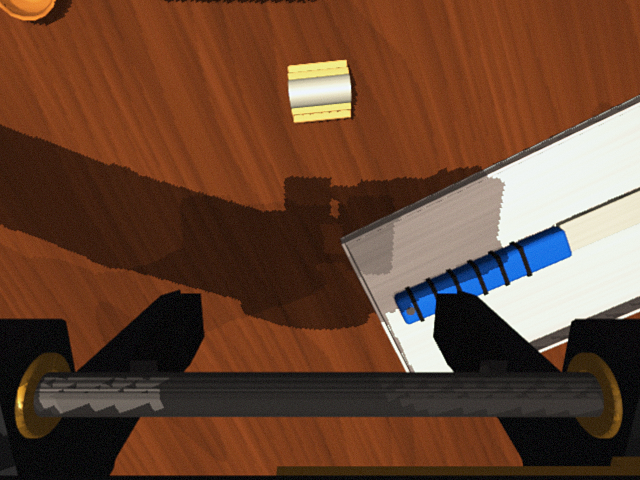

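>>> apply_moves --pt "0 0.5 -4" --pt "1 1 -8" --pt "2 1.6 -12" --pt "3 1.6 -13" --pt "3 1.6 -13" --yaw '[0,0,0,0,0]' --gripper '[100,100,100,100,100]'

```text
clock: 2.65
tool_pos: [0.4294, -0.1063, 0.2003]
eef_rot: [0.586, 0.398, -0.584, 0.397]
contact_force: [-0.4, 0.2, -0.6]
opening: 0.998
```

```bash
python3 - <<'E'
from h import *
im,p=snap('wrist','w2.png')
for r in spot_point('ridge','wrist')[:3]: print(r, atz(p,*r['pixel'],.05))
go([.4545,-.043,.15],-.39)
E
```

```text
{'pixel': [319.4, 120.8], 'score': 0.9} [ 0.45564402 -0.04228659  0.05      ]
{'pixel': [297.4, 277.2], 'score': 0.82} [ 0.40168424 -0.13601942  0.05      ]
delta cm [ 5.11  0.01 -7.24] yaw 0.006 jaw now -0.384 tilt [-0.001 -0.    -1.   ] t 2.75 tcp [ 0.4274 -0.1101  0.2011] open 1.0 F [ 1.2 -0.6  0.6] q [ 0.36  0.56 -0.33  2.15  0.38  0.48 -0.65]
```

View pics/w2.png

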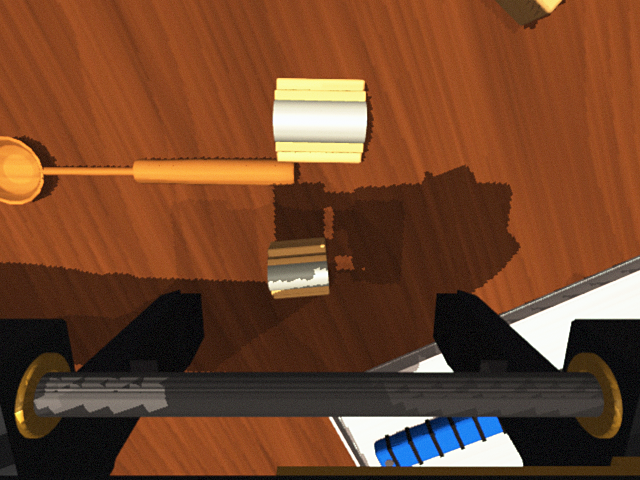

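>>> apply_moves --pt "2 0.1 -3.7" --pt "5 0.1 -7.3" --pt "8.5 0.1 -7.35" --pt "12 0.1 -7.35" --pt "15.5 0.1 -7.35" --pt "17.2 0.1 -7.35" --pt "17.9 0.1 -7.35" --pt "17.9 0.1 -7.35" --yaw '[0,0,0,0,0,0,0,0]' --gripper '[100,100,100,100,100,100,100,100]'

```text
clock: 3.42
tool_pos: [0.4568, -0.0462, 0.0243]
eef_rot: [-0.585, -0.394, 0.589, -0.394]
contact_force: [1.0, 1.4, 0.6]
opening: 1.004
```

```bash
python3 - <<'E'
from h import *
go([.4555,-.0423,.022],-.385)
im,p=snap('wrist','w3.png')
E
```

```text
delta cm [ 0.23 -0.27 -0.31] yaw -0.003 jaw now -0.388 tilt [-0.005 -0.004 -1.   ] t 3.42 tcp [ 0.4568 -0.0462  0.0243] open 1.004 F [1.  1.4 0.6] q [ 0.03  0.93 -0.04  2.19  1.08  0.05 -1.47]
```

View pics/w3.png

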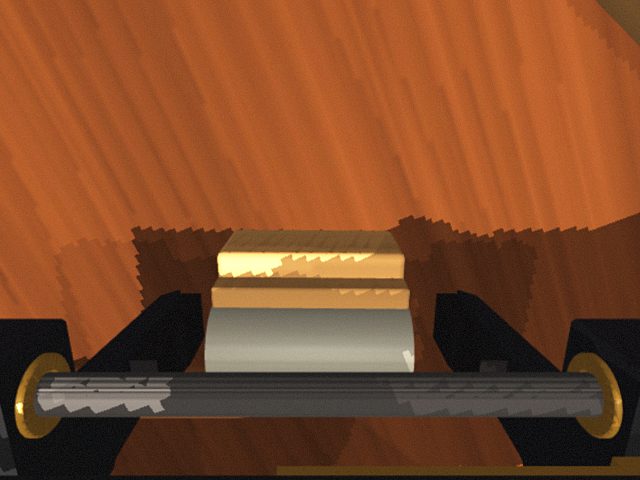

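>>> apply_moves --pt "0.1 0 -0.2" --pt "0.1 0 -0.2" --pt "0.1 0 -0.2" --pt "0.1 0 -0.2" --pt "0.1 0 -0.2" --yaw '[0,0,0,0,0]' --gripper '[55,55,55,55,55]' --force 25

```text
clock: 3.88
tool_pos: [0.4572, -0.0453, 0.0239]
eef_rot: [-0.585, -0.393, 0.59, -0.394]
contact_force: [-0.7, -1.3, 3.8]
opening: 0.678
```

```bash
python3 - <<'E'
from h import *
go([.514,.117,.10],-.16)
E
```

```text
delta cm [ -7.7   -0.93 -17.13] yaw -0.23 jaw now -0.39 tilt [-0.005 -0.004 -1.   ] t 3.88 tcp [ 0.4572 -0.0453  0.0239] open 0.678 F [-0.7 -1.3  3.8] q [ 0.02  0.93 -0.04  2.19  1.09  0.04 -1.48]
```

>>> apply_moves --pt "-3 0 -0.2" --pt "-6.5 0 -1" --pt "-7.5 -0.2 -4" --pt "-7.5 -0.4 -7.5" --pt "-7.5 -0.6 -11" --pt "-7.5 -0.7 -14" --pt "-7.5 -0.8 -16" --pt "-7.5 -0.8 -16.9" --pt "-7.5 -0.8 -16.9" --yaw '[0,0,-0.05,-0.1,-0.15,-0.2,-0.23,-0.23,-0.23]' --gripper '[55,55,55,55,55,55,55,55,55]'

```text
clock: 4.63
tool_pos: [0.5147, 0.1166, 0.0981]
eef_rot: [-0.536, -0.459, 0.539, -0.459]
contact_force: [0.3, 1.1, -2.5]
opening: 0.678
```

```bash
python3 - <<'E'
from h import *
go([.514,.115,.025],-.16)
im,p=snap('wrist','w4.png')
X=[[.522,.1665,.04],[.5536,.1614,.048],[.4904,.1716,.048]]
print(proj(p,X))
for r in spot_point('lug','wrist')[:3]: print(r, atz(p,*r['pixel'],.04))
E
```

```text
delta cm [ 7.31 -0.02  0.15] yaw 0.002 jaw now -0.158 tilt [-0.004 -0.002 -1.   ] t 4.63 tcp [0.5147 0.1166 0.0981] open 0.678 F [ 0.3  1.1 -2.5] q [ 0.02  0.86 -0.55  1.96  0.84  0.57 -1.28]
[[317.51149195 166.12054975]
 [392.90440023 168.55918356]
 [241.99609105 168.13740733]]
{'pixel': [322.3, 163.2], 'score': 0.57} [0.52428929 0.16743185 0.04      ]
```

View pics/w4.png

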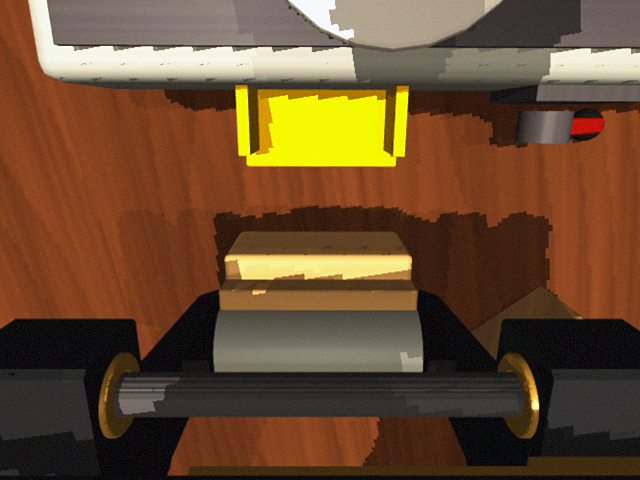

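>>> apply_moves --pt "2.5 0.2 0.05" --pt "5 0.2 0.05" --pt "6.5 0.2 0.05" --pt "7.2 0.2 0.05" --pt "7.4 0.2 0.05" --pt "7.4 0.2 0.05" --yaw '[0,0,0,0,0,0]' --gripper '[55,55,55,55,55,55]'

```text
clock: 5.23
tool_pos: [0.5139, 0.1084, 0.0237]
eef_rot: [-0.535, -0.457, 0.544, -0.458]
contact_force: [0.5, 0.3, -2.5]
opening: 0.681
```

```bash
python3 - <<'E'
from h import *
go([.5163,.1158,.024],-.158)
E
```

```text
delta cm [-0.04  0.12 -0.77] yaw -0.005 jaw now -0.163 tilt [-0.008 -0.01  -1.   ] t 5.23 tcp [0.5139 0.1084 0.0237] open 0.681 F [ 0.5  0.3 -2.5] q [-0.06  0.98 -0.41  1.98  0.99  0.41 -1.41]
```

>>> apply_moves --pt "-0.2 0.1 -0.5" --pt "-0.1 0.1 -0.8" --pt "-0.05 0.1 -0.8" --pt "-0.05 0.1 -0.8" --yaw '[0,0,0,0]' --gripper '[55,55,55,55]'

```text
clock: 5.57
tool_pos: [0.5164, 0.1165, 0.0243]
eef_rot: [-0.535, -0.457, 0.543, -0.458]
contact_force: [0.5, -0.3, -3.2]
opening: 0.68
```

```bash
python3 - <<'E'
from h import *
go([.5163,.1158,.024],-.158)
E
```

```text
delta cm [0.03 0.   0.07] yaw -0.005 jaw now -0.163 tilt [-0.008 -0.01  -1.   ] t 5.57 tcp [0.5164 0.1165 0.0243] open 0.68 F [ 0.5 -0.3 -3.2] q [-0.07  0.98 -0.42  1.97  0.98  0.43 -1.41]
```

>>> apply_moves --pt "0.08 0 0.05" --pt "0.08 0 0.05" --pt "0.08 0 0.05" --pt "0.08 0 0.05" --pt "-2 0 0.05" --pt "-6 0 0.05" --pt "-10 0 2" --pt "-13 0 6" --pt "-13 0 8" --yaw '[0,0,0,0,0,0,0,0,0]' --gripper '[55,100,100,100,100,100,100,100,100]'

```text
clock: 6.32
tool_pos: [0.5062, 0.0391, 0.1591]
eef_rot: [-0.537, -0.456, 0.541, -0.46]
contact_force: [0.0, -0.0, -0.4]
opening: 0.996
```

```bash
python3 - <<'E'
from h import *
im,p=snap('wrist','w5.png')
for t in ['lug','ridge']:
  for r in spot_point(t,'wrist')[:2]: print(t,r, atz(p,*r['pixel'],.04 if t=='lug' else .05))
im,p=snap('top','t5.png')
for t in ['ridge','bar_tip','bar']:
  for r in spot_point(t,'top')[:3]: print(t,r, atz(p,*r['pixel'],{'ridge':.05}.get(t,.01)))
go([.484,-.345,.15],-1.45)
E
```

```text
lug {'pixel': [313.6, 0.5], 'score': 0.55} [0.52447203 0.16683642 0.04      ]
ridge {'pixel': [315.2, 100.8], 'score': 0.81} [0.51718279 0.11703649 0.05      ]
ridge {'pixel': [541.0, 252.6], 'score': 0.8} [0.63616825 0.01047516 0.05      ]
ridge {'pixel': [289.5, 227.1], 'score': 0.71} [0.61936575 0.01606827 0.05      ]
ridge {'pixel': [239.1, 280.7], 'score': 0.7} [0.51492505 0.11878827 0.05      ]
bar_tip {'pixel': [455.8, 199.6], 'score': 0.6} [ 0.67195375 -0.3311094   0.01      ]
bar {'pixel': [459.4, 263.9], 'score': 0.9} [ 0.53760477 -0.33288327  0.01      ]
delta cm [ 0.83  4.17 38.35] yaw 1.289 jaw now -0.161 tilt [-0.008 -0.009 -1.   ] t 6.67 tcp [0.5044 0.0403 0.1548] open 1.002 F [-0.2  1.1 -0.4] q [ 0.21  0.76 -0.64  1.99  0.76  0.66 -1.1 ]
```

View pics/w5.png

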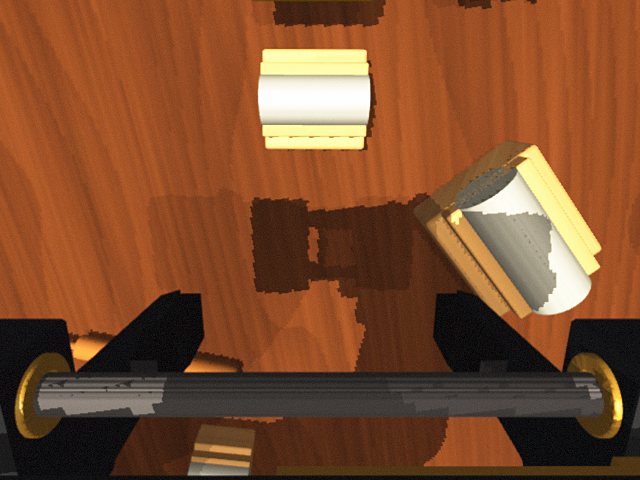

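```bash
python3 - <<'E'
from h import *
p=camera_params('top')
t=atz(p,454.5,199.2,.010);h=atz(p,468.2,333.5,.021);d=t-h
print(t,h,np.hypot(*d[:2]),np.arctan2(d[1],d[0]))
u=d[:2]/np.hypot(*d[:2]); o=t[:2]-.14*u; print('origin',o,'g-50',o-.05*u)
g=o-.05*u
go([*g,.12],np.arctan2(d[1],d[0])-np.pi/2)
E
```

```text
[ 0.67286132 -0.32841799  0.01      ] [ 0.39488654 -0.34207498  0.021     ] 0.27831006981555645 0.04909085611503798
origin [ 0.53302998 -0.33528795] g-50 [ 0.48309022 -0.3377415 ]
delta cm [ 3.82  3.98 37.62] yaw 1.361 jaw now -0.161 tilt [-0.008 -0.009 -1.   ] t 6.67 tcp [0.5044 0.0403 0.1548] open 1.002 F [-0.2  1.1 -0.4] q [ 0.21  0.76 -0.64  1.99  0.76  0.66 -1.1 ]
```

>>> apply_moves --pt "0 0.3 3.5" --pt "0 0.7 7" --pt "0 1.1 10.5" --pt "0 1.5 14" --pt "0 1.9 17.5" --pt "0.5 2.3 21" --pt "1 2.7 24.5" --pt "1.5 3.1 28" --pt "2 3.5 31.5" --pt "2.5 3.9 35" --yaw '[0.12,0.24,0.36,0.48,0.6,0.72,0.84,0.96,1.08,1.2]' --gripper '[100,100,100,100,100,100,100,100,100,100]'

```text
clock: 7.5
tool_pos: [0.4872, -0.3117, 0.1321]
eef_rot: [-0.7, -0.071, 0.706, -0.075]
contact_force: [0.9, -0.3, 0.2]
opening: 0.999
```

```bash
python3 - <<'E'
from h import *
go([.4831,-.3377,.10],.049-np.pi/2)
im,p=snap('wrist','w6.png')
E
```

```text
delta cm [3.23 2.44 0.9 ] yaw 0.158 jaw now -1.364 tilt [-0.008 -0.007 -1.   ] t 7.5 tcp [ 0.4872 -0.3117  0.1321] open 0.999 F [ 0.9 -0.3  0.2] q [ 0.7   0.82 -0.38  1.8   0.5   0.63 -1.35]
```

View pics/w6.png

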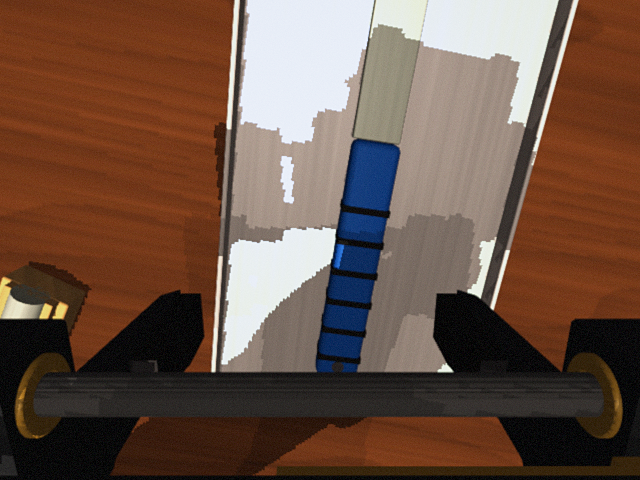

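```bash
python3 - <<'E'
from h import *
p=camera_params('wrist')
a=atz(p,376.5,142,.021);b=atz(p,338,364,.021);d=a-b;th=np.arctan2(d[1],d[0]);u=d/np.linalg.norm(d)
print(a,b,np.linalg.norm(d),th); g=a-.065*u; print(g)
go([*g[:2],.0185],th-np.pi/2)
E
```

```text
[ 0.54707126 -0.34444732  0.021     ] [ 0.4043218  -0.35220879  0.021     ] 0.1429603048687851 0.05431777602183711
[ 0.48216712 -0.34797624  0.021     ]
delta cm [11.3   2.4   0.61] yaw 0.136 jaw now -1.38 tilt [-0.01  -0.015 -1.   ] t 7.55 tcp [ 0.4848 -0.3215  0.1311] open 1.002 F [-0.5 -7.4 -0.7] q [ 0.71  0.82 -0.37  1.79  0.5   0.63 -1.35]
```

>>> apply_moves --pt "2 1 0.3" --pt "5 1.5 0.4" --pt "6.5 1.5 0.4" --pt "6.5 1.5 0.4" --yaw '[0.1,0.14,0.14,0.14]' --gripper '[100,100,100,100]'

```text
clock: 7.88
tool_pos: [0.4815, -0.3358, 0.0625]
eef_rot: [-0.701, -0.015, 0.713, -0.022]
contact_force: [-0.8, 1.4, -0.1]
opening: 0.997
```

```bash
python3 - <<'E'
from h import *
im,p=snap('wrist','w7.png')
go([.483,-.338,.0185],-1.518)
go([.483,-.338,.0185],-1.518)
E
```

```text
delta cm [ 4.59  0.17 -0.08] yaw 0.001 jaw now -1.517 tilt [-0.013 -0.012 -1.   ] t 7.93 tcp [ 0.4827 -0.3358  0.0644] open 0.999 F [ 0.5  0.7 -1.4] q [ 0.68  0.92 -0.28  1.8   0.52  0.5  -1.47]
delta cm [ 4.59  0.17 -0.08] yaw 0.001 jaw now -1.517 tilt [-0.013 -0.012 -1.   ] t 7.93 tcp [ 0.4827 -0.3358  0.0644] open 0.999 F [ 0.5  0.7 -1.4] q [ 0.68  0.92 -0.28  1.8   0.52  0.5  -1.47]
```

View pics/w7.png

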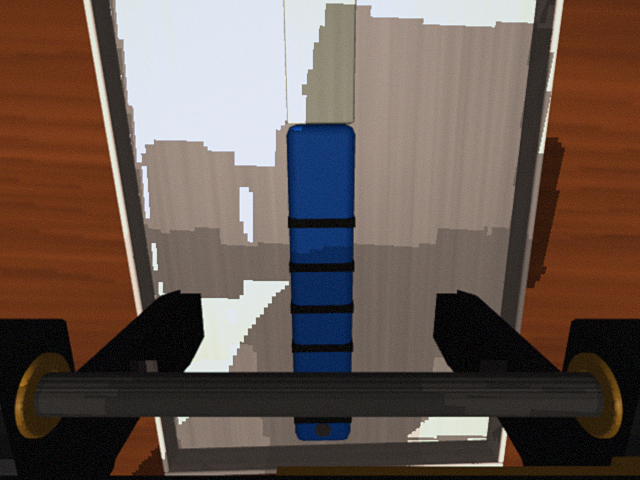

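>>> apply_moves --pt "2 0.1 0" --pt "3.8 0.1 0" --pt "4.5 0.1 0" --pt "4.6 0.1 0" --pt "4.6 0.1 0" --yaw '[0,0,0,0,0]' --gripper '[100,100,80,60,45]' --force 5

```text
clock: 8.35
tool_pos: [0.4832, -0.3365, 0.0191]
eef_rot: [-0.702, -0.015, 0.711, -0.024]
contact_force: [0.3, -0.6, -0.2]
opening: 0.799
```

```bash
python3 - <<'E'
from h import *
go([.483,-.338,.0185],-1.518)
E
```

```text
delta cm [0.06 0.15 0.03] yaw 0.002 jaw now -1.516 tilt [-0.012 -0.012 -1.   ] t 8.35 tcp [ 0.4832 -0.3365  0.0191] open 0.799 F [ 0.3 -0.6 -0.2] q [ 0.66  1.   -0.24  1.8   0.55  0.42 -1.5 ]
```

>>> apply_moves --pt "0.05 0.1 0" --pt "0.05 0.1 0" --pt "0.05 0.1 0" --pt "0.05 0.1 0" --pt "0.05 0.1 0" --pt "0.05 0.1 0" --pt "0.05 0.1 0" --yaw '[0,0,0,0,0,0,0]' --gripper '[25,25,25,25,25,25,25]'

```text
clock: 8.93
tool_pos: [0.4832, -0.3376, 0.0187]
eef_rot: [-0.702, -0.015, 0.711, -0.024]
contact_force: [-0.4, -0.5, 0.5]
opening: 0.316
```

>>> apply_moves --pt "-1 0 0" --pt "-2 0 -0.1" --pt "-3 0 -0.25" --pt "-4 0 -0.4" --pt "-4 0 -0.4" --yaw '[0,0,0,0,0]' --gripper '[25,25,25,25,25]'

```text
clock: 9.35
tool_pos: [0.4894, -0.3374, 0.0612]
eef_rot: [-0.704, -0.015, 0.71, -0.024]
contact_force: [-0.2, 0.6, -2.8]
opening: 0.317
```

```bash
python3 - <<'E'
from h import *
im,p=snap('scene','s8.png')
cv2.imwrite('pics/s8c.png',cv2.resize(im[100:280,120:340,::-1],None,fx=3,fy=3,interpolation=cv2.INTER_CUBIC))
im,p=snap('wrist','w8.png')
go([.483,-.338,.0185],-1.518)
E
```

```text
delta cm [4.11 0.01 0.51] yaw 0.002 jaw now -1.516 tilt [-0.01  -0.013 -1.   ] t 9.45 tcp [ 0.4885 -0.3371  0.0595] open 0.321 F [-0.1  0.1 -3.1] q [ 0.68  0.94 -0.28  1.78  0.52  0.5  -1.47]
```

View pics/s8c.png

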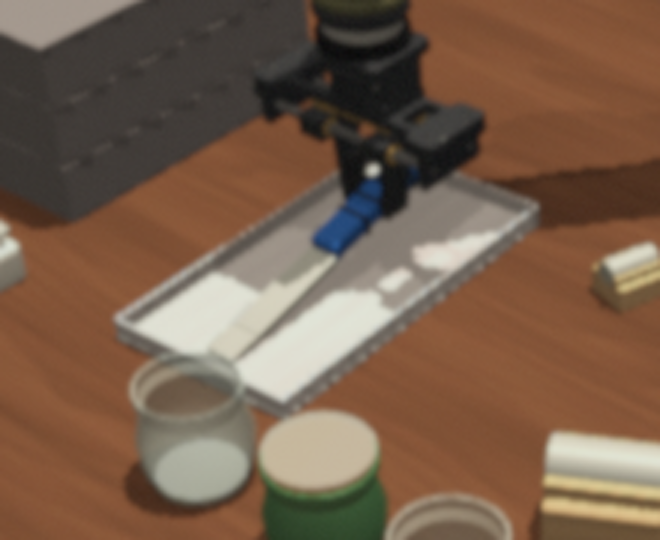

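View pics/w8.png

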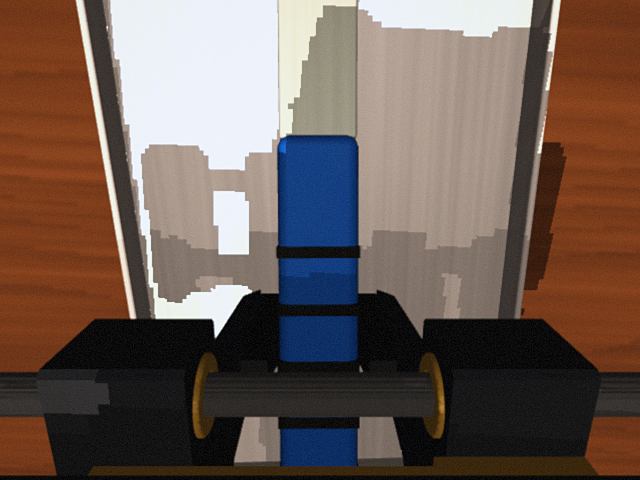

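>>> apply_moves --pt "-1.2 0 -0.3" --pt "-2.4 0 -0.7" --pt "-3.6 0 -1.2" --pt "-4.6 0 -1.6" --pt "-4.6 0 -1.6" --pt "-4.6 0 -1.6" --pt "-4.6 0 -1.6" --pt "-4.6 0 -1.6" --yaw '[0,0,0,0,0,0,0,0]' --gripper '[25,25,25,25,25,25,25,25]'

```text
clock: 10.12
tool_pos: [0.5042, -0.3356, 0.1044]
eef_rot: [-0.703, -0.015, 0.711, -0.024]
contact_force: [0.3, -0.2, -2.5]
opening: 0.318
```

>>> apply_moves --pt "0 0 0" --pt "0 0 0" --pt "0 0 0" --pt "0 0 0" --yaw '[0,0,0,0]' --gripper '[10,10,10,10]' --force 60

```text
clock: 10.45
tool_pos: [0.5041, -0.3356, 0.1042]
eef_rot: [-0.702, -0.015, 0.711, -0.023]
contact_force: [0.5, -0.6, -3.4]
opening: 0.316
```

>>> apply_moves --pt "-1 0 0" --pt "-2.5 0 0" --pt "-4 0 0.5" --pt "-4 0 1" --yaw '[0,0,0,0]' --gripper '[10,10,10,10]'

```text
clock: 10.78
tool_pos: [0.4958, -0.3361, 0.1471]
eef_rot: [-0.704, -0.015, 0.71, -0.024]
contact_force: [-0.3, -0.8, -4.0]
opening: 0.31
```

```bash
python3 - <<'E'
from h import *
go([.50,-.05,.16],-.16)
im,p=snap('scene','s9.png')
cv2.imwrite('pics/s9c.png',cv2.resize(im[60:280,120:340,::-1],None,fx=2.7,fy=2.7,interpolation=cv2.INTER_CUBIC))
for r in spot_point('bar_tip','scene')[:2]: print(r)
E
```

```text
delta cm [ -1.69 -28.53  -1.98] yaw -1.356 jaw now -1.516 tilt [-0.008 -0.014 -1.   ] t 10.78 tcp [ 0.4958 -0.3361  0.1471] open 0.31 F [-0.3 -0.8 -4. ] q [ 0.72  0.81 -0.36  1.73  0.45  0.68 -1.41]
{'pixel': [194.1, 201.2], 'score': 0.62}
```

View pics/s9c.png

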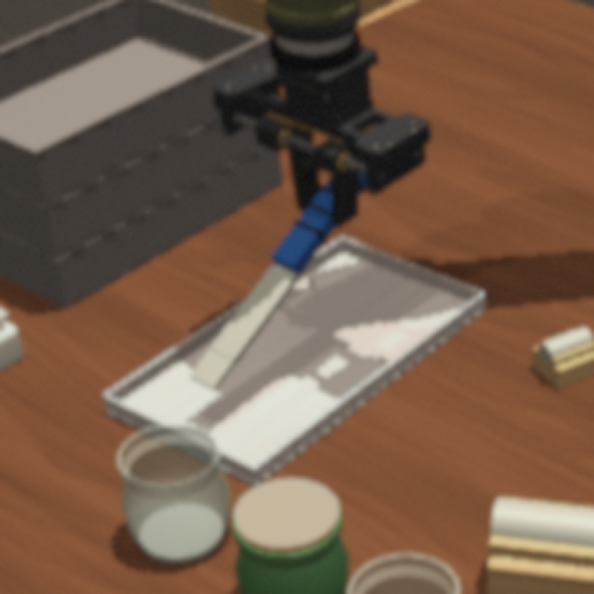

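```bash
cat >> h.py <<'E'
def tip_in_plane(p,u,v,th=None):
    s=get_state();M=R.from_quat(s['eef_rot']).as_matrix();n=M[:,1];o,d=ray(p,u,v)
    X=o+d*(n@(s['tool_pos']-o))/(n@d); rel=M.T@(X-s['tool_pos']); return X,rel
E
python3 - <<'E'
from h import *
p=camera_params('scene')
for uv in [(196,201.5),(194.1,201.2)]:
    X,r=tip_in_plane(p,*uv); print(X,r,np.degrees(np.arctan2(r[0]+.003,-r[2])),np.hypot(r[0]+.003,r[2]))
# handle/blade junction, top
X,r=tip_in_plane(p,120+293/2.7,60+265/2.7); print('junction',X,r)
X2,r2=tip_in_plane(p,120+207/2.7,60+380/2.7); print('tip',X2,r2, np.degrees(np.arctan2((r2-r)[0],-(r2-r)[2])),np.linalg.norm(r2-r))
E
```

```text
[ 0.66002681 -0.32833741  0.0433943 ] [ 9.86680235e-02  4.15790987e-17 -1.68938170e-01] 31.03978612252859 0.19717122578895563
[ 0.6655301  -0.32799274  0.0474868 ] [ 9.44940717e-02  1.75532055e-16 -1.74390847e-01] 29.20759050858483 0.19979304663177103
junction [ 0.54356304 -0.33392172  0.10196345] [ 4.18270363e-02 -3.85500207e-17 -5.14884239e-02]
tip [ 0.65774708 -0.32845043  0.04422563] [ 9.78705136e-02  2.23106098e-17 -1.66643605e-01] 25.95116139371046 0.12806868115507067
```

>>> apply_moves --pt "-2.5 -1 0" --pt "-4.5 -3 0" --pt "-4.5 -5.5 0" --pt "-4.5 -8 0" --pt "-4.5 -10.5 0" --pt "-4.5 -13 0" --pt "-4.5 -15.5 0" --pt "-4.5 -18 0" --pt "-4.5 -20.5 0" --pt "-4.5 -22.5 0" --yaw '[-0.06,-0.18,-0.3,-0.42,-0.54,-0.66,-0.78,-0.9,-1.02,-1.14]' --gripper '[10,10,10,10,10,10,10,10,10,10]'

```text
clock: 11.72
tool_pos: [0.4804, -0.109, 0.1862]
eef_rot: [-0.576, -0.399, 0.59, -0.4]
contact_force: [-0.0, 0.9, -5.1]
opening: 0.313
```

```bash
python3 - <<'E'
from h import *
go([.488,-.062,.18],-.16)
E
```

```text
delta cm [ 0.56 -0.99 -4.67] yaw -0.21 jaw now -0.37 tilt [-0.016 -0.012 -1.   ] t 11.72 tcp [ 0.4804 -0.109   0.1862] open 0.313 F [-0.   0.9 -5.1] q [ 0.53  0.7  -0.67  2.    0.69  0.7  -0.95]
```

>>> apply_moves --pt "0 -0.5 -1.5" --pt "0 -1 -3.2" --pt "0.5 -1 -4.7" --pt "0.5 -1 -4.7" --pt "0.5 -1 -4.7" --pt "0.5 -1 -4.7" --yaw '[-0.1,-0.21,-0.21,-0.21,-0.21,-0.21]' --gripper '[10,10,10,10,10,10]'

```text
clock: 12.22
tool_pos: [0.4873, -0.0631, 0.18]
eef_rot: [-0.531, -0.459, 0.546, -0.458]
contact_force: [-1.0, 0.3, -4.5]
opening: 0.314
```

```bash
python3 - <<'E'
from h import *
go([.488,-.062,.18],-.16)
im,p=snap('scene','s10.png')
cv2.imwrite('pics/s10c.png',cv2.resize(im[90:310,260:480,::-1],None,fx=2.7,fy=2.7,interpolation=cv2.INTER_CUBIC))
for r in spot_point('bar_tip','scene')[:2]: print(r,tip_in_plane(p,*r['pixel']))
im,p=snap('wrist','w10.png')
for r in spot_point('bar_tip','wrist')[:2]: print(r)
E
```

```text
delta cm [ 0.    0.05 -0.11] yaw -0.001 jaw now -0.161 tilt [-0.018 -0.013 -1.   ] t 12.22 tcp [ 0.4873 -0.0631  0.18  ] open 0.314 F [-1.   0.3 -4.5] q [ 0.46  0.72 -0.71  2.    0.74  0.71 -0.89]
{'pixel': [183.5, 257.0], 'score': 0.71} (array([ 0.34616075, -0.85455814, -0.63315358]), array([8.26019636e-01, 1.11642768e-16, 7.90955339e-01]))
{'pixel': [389.7, 232.5], 'score': 0.67} (array([0.51347228, 0.10434776, 0.08471286]), array([ 9.29428792e-02,  1.13122578e-16, -1.71034459e-01]))
```

View pics/s10c.png

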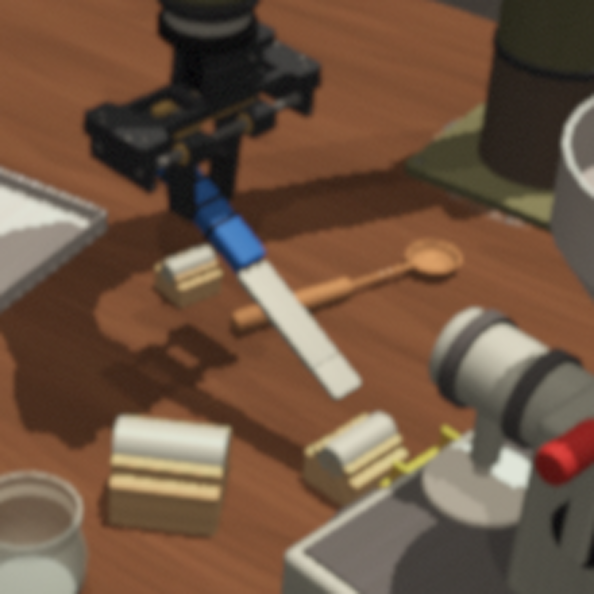

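View pics/w10.png

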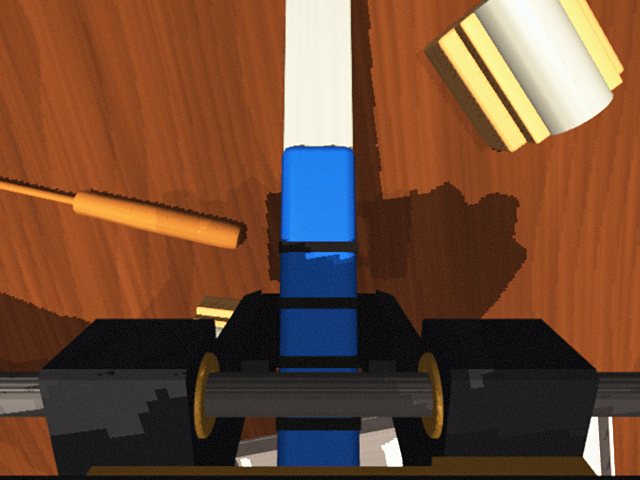

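```bash
python3 - <<'E'
from h import *
go([.492,-.0366,.149],-.16)
go([.5015,.0226,.1175],-.16)
E
```

```text
delta cm [ 3.11  0.04 -2.7 ] yaw -0.002 jaw now -0.162 tilt [-0.016 -0.013 -1.   ] t 12.42 tcp [ 0.4877 -0.0628  0.1805] open 0.311 F [ 0.5  0.1 -4.7] q [ 0.46  0.72 -0.71  2.    0.74  0.71 -0.89]
delta cm [ 6.17  0.07 -8.74] yaw -0.002 jaw now -0.162 tilt [-0.016 -0.013 -1.   ] t 12.42 tcp [ 0.4877 -0.0628  0.1805] open 0.311 F [ 0.5  0.1 -4.7] q [ 0.46  0.72 -0.71  2.    0.74  0.71 -0.89]
```

>>> apply_moves --pt "0.8 0 -0.9" --pt "1.6 0 -1.8" --pt "2.4 0 -2.7" --pt "3.0 0 -2.7" --pt "3.0 0 -2.7" --pt "3.0 0 -2.7" --pt "3.0 0 -2.7" --yaw '[0,0,0,0,0,0,0]' --gripper '[10,10,10,10,10,10,10]'

```text
clock: 13.0
tool_pos: [0.4916, -0.0372, 0.1504]
eef_rot: [-0.532, -0.458, 0.546, -0.458]
contact_force: [-0.2, 0.7, -3.7]
opening: 0.31
```

```bash
python3 - <<'E'
from h import *
go([.492,-.0366,.149],-.16)
go([.5015,.0226,.1175],-.16)
im,p=snap('scene','s11.png')
cv2.imwrite('pics/s11c.png',cv2.resize(im[150:300,310:460,::-1],None,fx=4,fy=4,interpolation=cv2.INTER_CUBIC))
im,p=snap('wrist','w11.png')
E
```

```text
delta cm [ 0.13  0.04 -0.07] yaw -0.002 jaw now -0.162 tilt [-0.016 -0.013 -1.   ] t 13.0 tcp [ 0.4916 -0.0372  0.1504] open 0.31 F [-0.2  0.7 -3.7] q [ 0.37  0.77 -0.66  2.02  0.8   0.65 -0.99]
delta cm [ 3.19  0.06 -6.11] yaw -0.002 jaw now -0.162 tilt [-0.016 -0.013 -1.   ] t 13.0 tcp [ 0.4916 -0.0372  0.1504] open 0.31 F [-0.2  0.7 -3.7] q [ 0.37  0.77 -0.66  2.02  0.8   0.65 -0.99]
```

View pics/s11c.png

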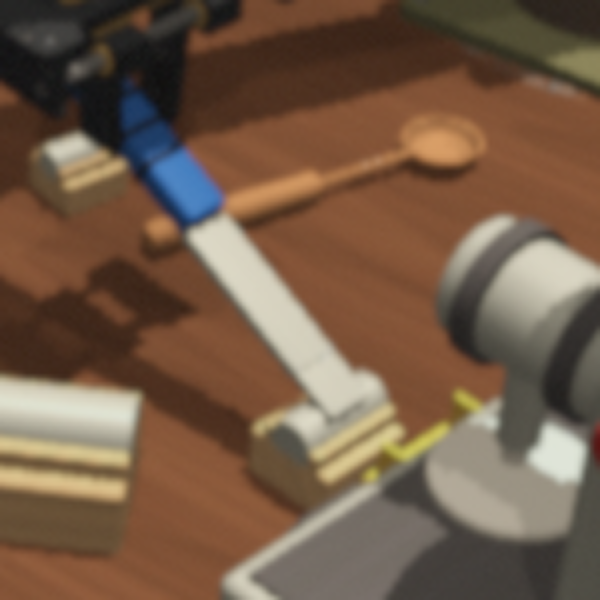

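View pics/w11.png

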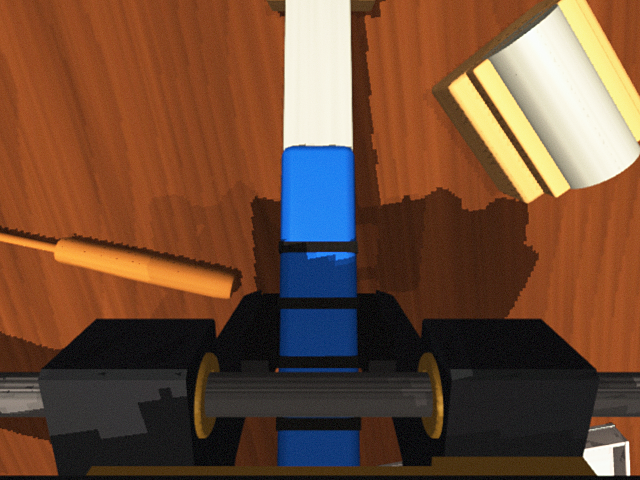

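>>> apply_moves --pt "0.25 0.05 -0.5" --pt "0.5 0.05 -1" --pt "0.75 0.05 -1.5" --pt "1.05 0.05 -2" --pt "1.3 0.05 -2.5" --pt "1.55 0.05 -3" --pt "1.85 0.05 -3.5" --pt "2.1 0.05 -4" --pt "2.1 0.05 -4" --yaw '[0,0,0,0,0,0,0,0,0]' --gripper '[10,10,10,10,10,10,10,10,10]'

```text
clock: 13.85
tool_pos: [0.4988, 0.0041, 0.1286]
eef_rot: [-0.532, -0.459, 0.545, -0.458]
contact_force: [0.6, 2.6, -3.1]
opening: 0.308
```

```bash
python3 - <<'E'
from h import *
go([.5015,.0226,.1175],-.16)
im,p=snap('scene','s12.png')
cv2.imwrite('pics/s12c.png',cv2.resize(im[150:300,310:460,::-1],None,fx=4,fy=4,interpolation=cv2.INTER_CUBIC))
E
```

```text
delta cm [ 1.09 -0.01 -1.88] yaw -0.001 jaw now -0.161 tilt [-0.015 -0.011 -1.   ] t 13.85 tcp [0.4988 0.0041 0.1286] open 0.308 F [ 0.6  2.6 -3.1] q [ 0.26  0.8  -0.62  2.02  0.84  0.61 -1.1 ]
```

View pics/s12c.png

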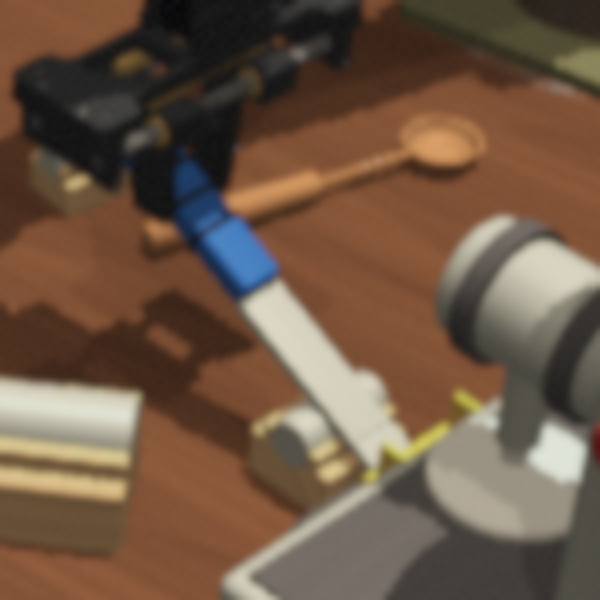

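>>> apply_moves --pt "0.2 0 -0.5" --pt "0.45 0 -1" --pt "0.7 0 -1.5" --pt "0.95 0 -1.9" --pt "0.95 0 -1.9" --pt "0.95 0 -1.9" --yaw '[0,0,0,0,0,0]' --gripper '[10,10,10,10,10,10]'

```text
clock: 14.4
tool_pos: [0.5019, 0.0235, 0.1189]
eef_rot: [-0.532, -0.459, 0.544, -0.458]
contact_force: [0.0, 1.9, -3.0]
opening: 0.31
```

```bash
python3 - <<'E'
from h import *
go([.5015,.0226,.1175],-.16)
im,p=snap('scene','s13.png')
cv2.imwrite('pics/s13c.png',cv2.resize(im[150:300,310:460,::-1],None,fx=4,fy=4,interpolation=cv2.INTER_CUBIC))
im,p=snap('wrist','w13.png')
go([.5015,.0226,.1175],-.16)
# visible distance from lug edge to handle/blade junction later
E
```

```text
delta cm [ 0.14 -0.02  0.09] yaw 0.0 jaw now -0.16 tilt [-0.014 -0.009 -1.   ] t 14.4 tcp [0.5019 0.0235 0.1189] open 0.31 F [ 0.   1.9 -3. ] q [ 0.22  0.82 -0.6   2.02  0.85  0.59 -1.14]
delta cm [ 0.15 -0.02  0.04] yaw -0.0 jaw now -0.16 tilt [-0.014 -0.01  -1.   ] t 14.5 tcp [0.5018 0.023  0.119 ] open 0.313 F [ 0.3  2.3 -2.4] q [ 0.22  0.82 -0.6   2.02  0.85  0.59 -1.14]
```

View pics/s13c.png

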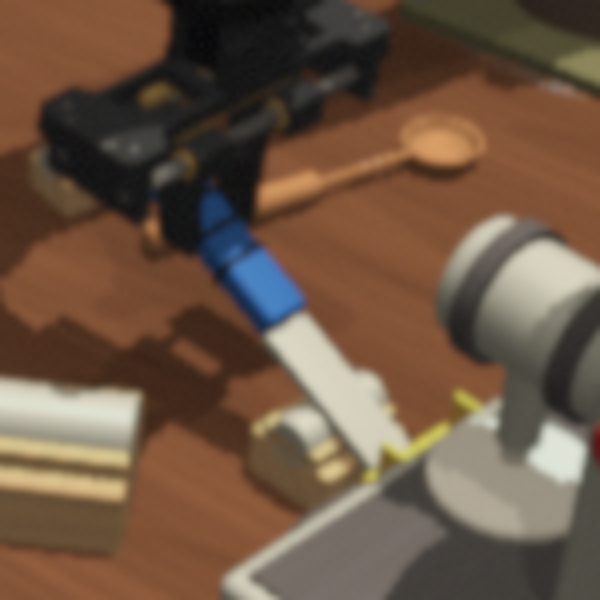

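View pics/w13.png

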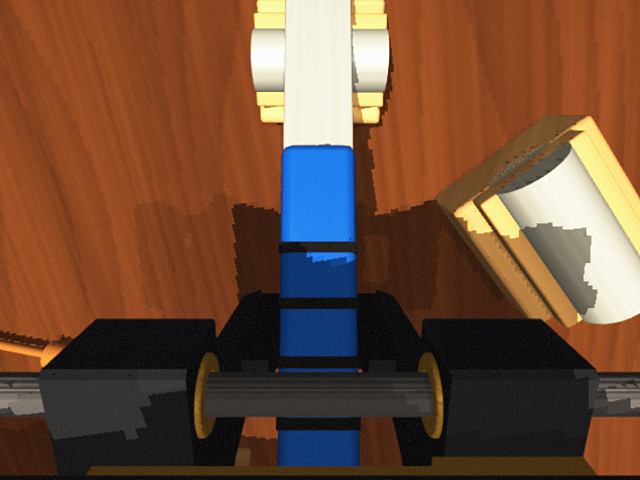

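```bash
python3 - <<'E'
from h import *
p=camera_params('wrist')
print(atz(p,318,147,.086),atz(p,370,60,.05),atz(p,268,60,.05))
E
```

```text
[0.51079834 0.08262283 0.086     ] [0.53807068 0.11276741 0.05      ] [0.49426282 0.119898   0.05      ]
```

>>> apply_moves --pt "0 0 0" --pt "0 0 0" --pt "0.4 0 0" --pt "0.8 0 0" --pt "1.2 0 0" --pt "1.6 0 0" --pt "1.6 0 0" --yaw '[0,0,0,0,0,0,0]' --gripper '[25,25,25,25,25,25,25]' --force 3

```text
clock: 15.08
tool_pos: [0.5013, 0.0224, 0.1025]
eef_rot: [-0.532, -0.459, 0.545, -0.458]
contact_force: [0.4, -0.5, 1.4]
opening: 0.322
```

```bash
python3 - <<'E'
from h import *
go([.5015,.0226,.1175],-.16)
E
```

```text
delta cm [-1.5  -0.01 -0.  ] yaw -0.0 jaw now -0.16 tilt [-0.015 -0.011 -1.   ] t 15.08 tcp [0.5013 0.0224 0.1025] open 0.322 F [ 0.4 -0.5  1.4] q [ 0.2   0.84 -0.57  2.03  0.89  0.56 -1.18]
```

Open, rise, look.

>>> apply_moves --pt "0 0 0" --pt "0 0 0" --pt "0 0 0" --pt "-1 0 0" --pt "-4 0 0" --pt "-8 0 1" --pt "-9 0 4" --pt "-9 0 6" --yaw '[0,0,0,0,0,0,0,0]' --gripper '[70,70,70,70,70,70,70,70]'

```text
clock: 15.75
tool_pos: [0.4948, -0.0365, 0.197]
eef_rot: [-0.533, -0.458, 0.543, -0.459]
contact_force: [0.7, -1.9, 0.6]
opening: 0.702
```

```bash
python3 - <<'E'
from h import *
im,p=snap('wrist','w14.png')
go([.4855,-.077,.145],-.16)
im,p=snap('scene','s14.png')
cv2.imwrite('pics/s14c.png',cv2.resize(im[130:300,290:460,::-1],None,fx=3.5,fy=3.5,interpolation=cv2.INTER_CUBIC))
E
```

```text
delta cm [ 5.06 -0.07  3.45] yaw -0.006 jaw now -0.166 tilt [-0.014 -0.016 -1.   ] t 15.8 tcp [ 0.4926 -0.0422  0.195 ] open 0.697 F [-1.2 -3.   0.7] q [ 0.42  0.7  -0.73  1.99  0.71  0.74 -0.91]
```

View pics/w14.png

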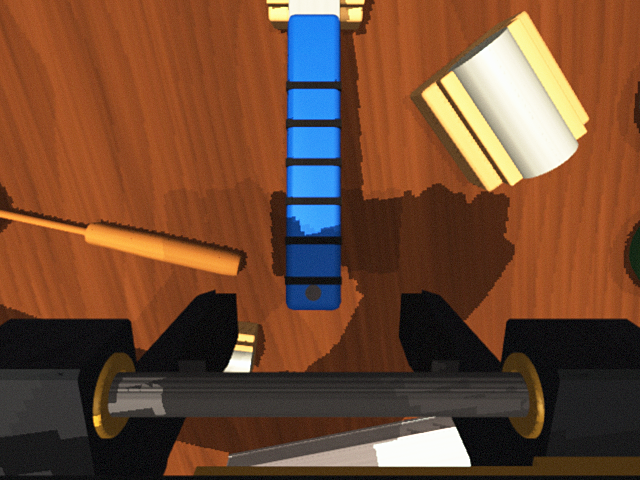

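View pics/s14c.png

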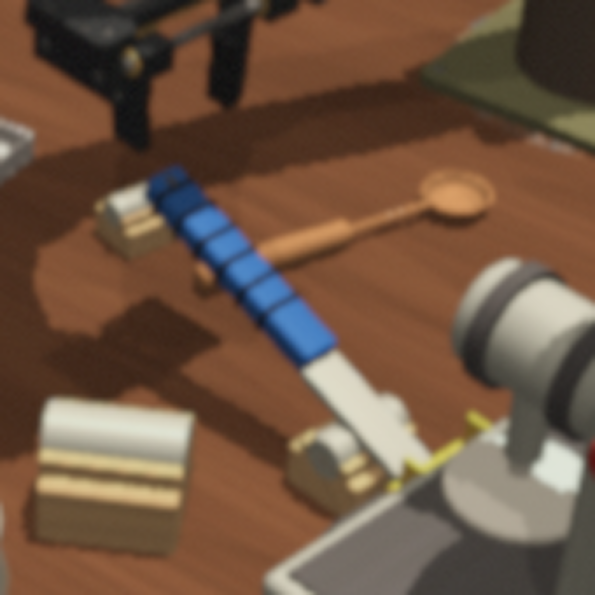

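```bash
python3 - <<'E'
from h import *
go([.4908,-.0441,.155],-.16)
E
```

```text
delta cm [ 3.94 -0.06  0.35] yaw -0.006 jaw now -0.166 tilt [-0.015 -0.014 -1.   ] t 15.85 tcp [ 0.4926 -0.0402  0.1943] open 0.701 F [-1.1  1.3 -0.2] q [ 0.42  0.7  -0.73  1.99  0.71  0.74 -0.91]
```

>>> apply_moves --pt "0 0 0.3" --pt "0 0 0.4" --pt "0 0 0.4" --pt "0 0 0.4" --pt "0 0 0.4" --pt "0 0 0.4" --pt "1.3 0 0.4" --pt "2.6 0 0.4" --pt "3.9 -0.05 0.4" --pt "3.9 -0.05 0.4" --yaw '[0,0,0,0,0,0,0,0,0,0]' --gripper '[0,0,0,0,0,0,0,0,0,0]' --force 20

```text
clock: 16.68
tool_pos: [0.4895, -0.0445, 0.1536]
eef_rot: [-0.531, -0.457, 0.548, -0.456]
contact_force: [-0.9, -0.6, 0.6]
opening: 0.004
```

```bash
python3 - <<'E'
from h import *
go([.4908,-.0441,.140],-.16)
im,p=snap('wrist','w15.png')
im,p=snap('scene','s15.png')
cv2.imwrite('pics/s15c.png',cv2.resize(im[130:300,290:460,::-1],None,fx=3.5,fy=3.5,interpolation=cv2.INTER_CUBIC))
E
```

```text
delta cm [ 1.35  0.15 -0.08] yaw -0.006 jaw now -0.166 tilt [-0.019 -0.014 -1.   ] t 16.68 tcp [ 0.4895 -0.0445  0.1536] open 0.004 F [-0.9 -0.6  0.6] q [ 0.39  0.76 -0.66  2.02  0.79  0.66 -0.98]
```

View pics/w15.png

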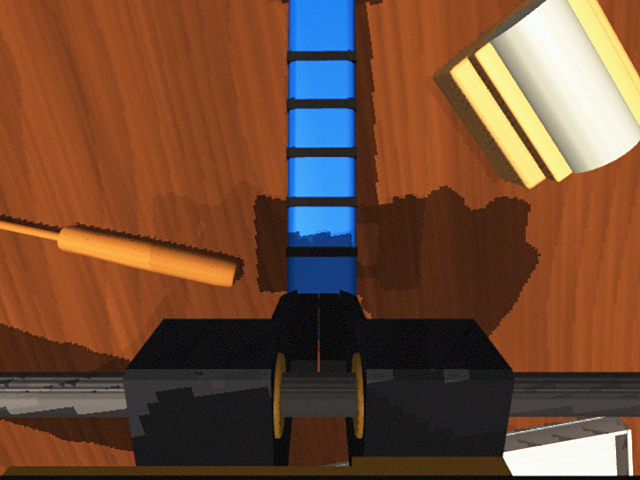

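View pics/s15c.png

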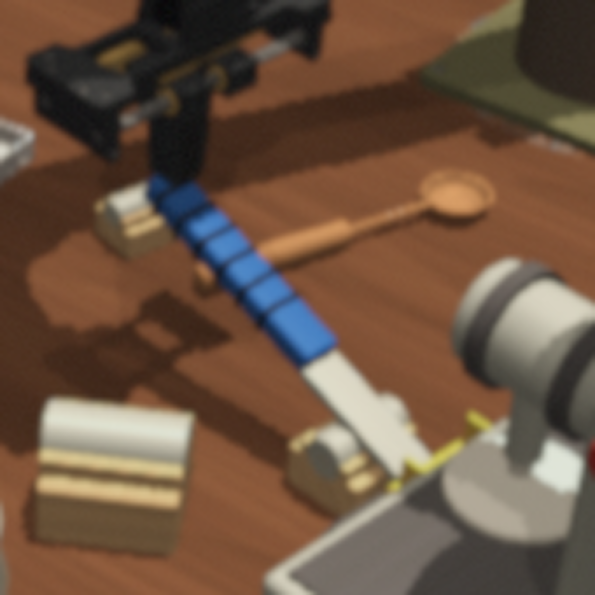

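>>> apply_moves --pt "0.6 0.1 -0.1" --pt "1.1 0.1 -0.1" --pt "1.5 0.1 0" --pt "1.9 0.1 0.1" --pt "2.3 0.1 0.2" --pt "2.3 0.1 0.2" --yaw '[0,0,0,0,0,0]' --gripper '[0,0,0,0,0,0]'

```text
clock: 17.28
tool_pos: [0.4917, -0.0482, 0.1329]
eef_rot: [-0.532, -0.455, 0.548, -0.458]
contact_force: [-0.9, -2.9, 10.2]
opening: 0.006
```

```bash
python3 - <<'E'
from h import *
go([.4875,-.0649,.072],-.16)
E
```

```text
delta cm [ 6.12 -0.07  1.6 ] yaw -0.007 jaw now -0.167 tilt [-0.014 -0.017 -1.   ] t 17.28 tcp [ 0.4917 -0.0482  0.1329] open 0.006 F [-0.9 -2.9 10.2] q [ 0.37  0.79 -0.62  2.04  0.84  0.61 -1.02]
```

>>> apply_moves --pt "0.4 0 0.1" --pt "0.8 0 0.25" --pt "1.2 0 0.4" --pt "1.6 0 0.5" --pt "2.0 0 0.6" --pt "2.4 0 0.75" --pt "2.8 0 0.85" --pt "2.8 0 0.85" --yaw '[0,0,0,0,0,0,0,0]' --gripper '[0,0,0,0,0,0,0,0]'

```text
clock: 17.95
tool_pos: [0.4911, -0.0566, 0.1058]
eef_rot: [-0.533, -0.455, 0.547, -0.458]
contact_force: [1.0, 0.2, 10.3]
opening: 0.009
```

```bash
python3 - <<'E'
from h import *
go([.4875,-.0649,.072],-.16)
im,p=snap('scene','s16.png')
cv2.imwrite('pics/s16c.png',cv2.resize(im[130:300,290:460,::-1],None,fx=3.5,fy=3.5,interpolation=cv2.INTER_CUBIC))
im,p=snap('top','t16.png')
cv2.imwrite('pics/t16c.png',cv2.resize(im[160:340,100:340,::-1],None,fx=3,fy=3,interpolation=cv2.INTER_CUBIC))
E
```

```text
delta cm [ 3.39 -0.18  0.82] yaw -0.007 jaw now -0.167 tilt [-0.012 -0.017 -1.   ] t 17.95 tcp [ 0.4911 -0.0566  0.1058] open 0.009 F [ 1.   0.2 10.3] q [ 0.35  0.83 -0.57  2.05  0.91  0.55 -1.06]
```

View pics/s16c.png

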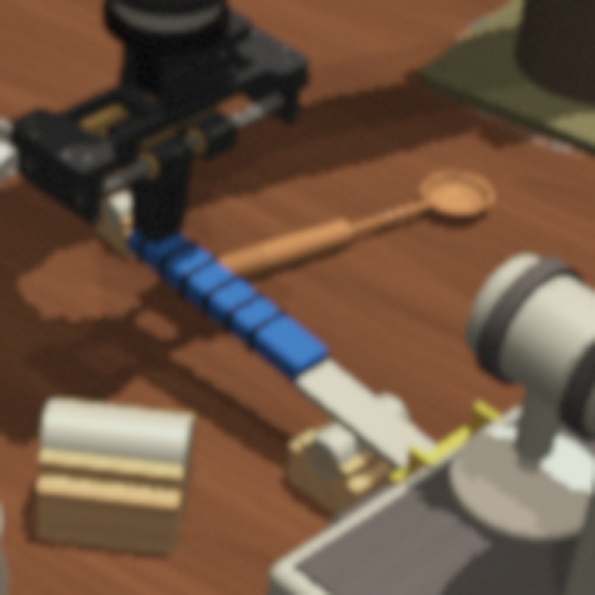

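View pics/t16c.png

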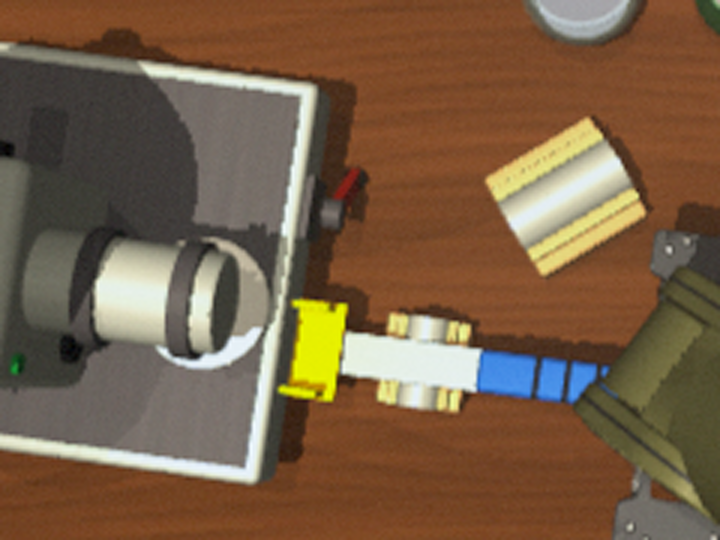

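>>> apply_moves --pt "0.4 0 0.1" --pt "0.8 0 0.2" --pt "1.2 0 0.3" --pt "1.6 0 0.35" --pt "2.0 0 0.45" --pt "2.4 0 0.5" --pt "2.8 0 0.6" --pt "3.2 0 0.6" --pt "3.4 0 0.6" --pt "3.4 0 0.6" --yaw '[0,0,0,0,0,0,0,0,0,0]' --gripper '[0,0,0,0,0,0,0,0,0,0]'

```text
clock: 18.88
tool_pos: [0.4921, -0.0614, 0.0743]
eef_rot: [-0.535, -0.454, 0.544, -0.46]
contact_force: [-0.9, 1.4, 19.7]
opening: 0.007
```

```bash
python3 - <<'E'
from h import *
go([.4875,-.0649,.068],-.16)
im,p=snap('scene','s17.png')
cv2.imwrite('pics/s17c.png',cv2.resize(im[130:300,290:460,::-1],None,fx=3.5,fy=3.5,interpolation=cv2.INTER_CUBIC))
im,p=snap('top','t17.png')
cv2.imwrite('pics/t17c.png',cv2.resize(im[160:340,100:340,::-1],None,fx=3,fy=3,interpolation=cv2.INTER_CUBIC))
E
```

```text
delta cm [ 0.63 -0.39  0.41] yaw -0.005 jaw now -0.165 tilt [-0.006 -0.015 -1.   ] t 18.88 tcp [ 0.4921 -0.0614  0.0743] open 0.007 F [-0.9  1.4 19.7] q [ 0.32  0.88 -0.5   2.07  1.    0.47 -1.13]
```

View pics/s17c.png

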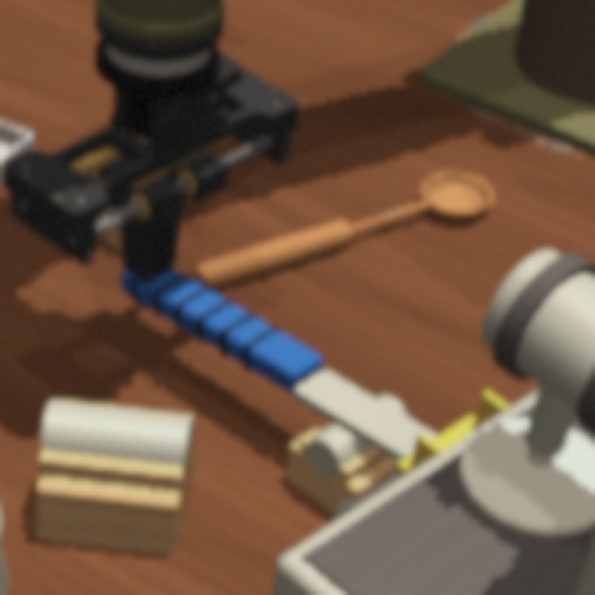

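View pics/t17c.png

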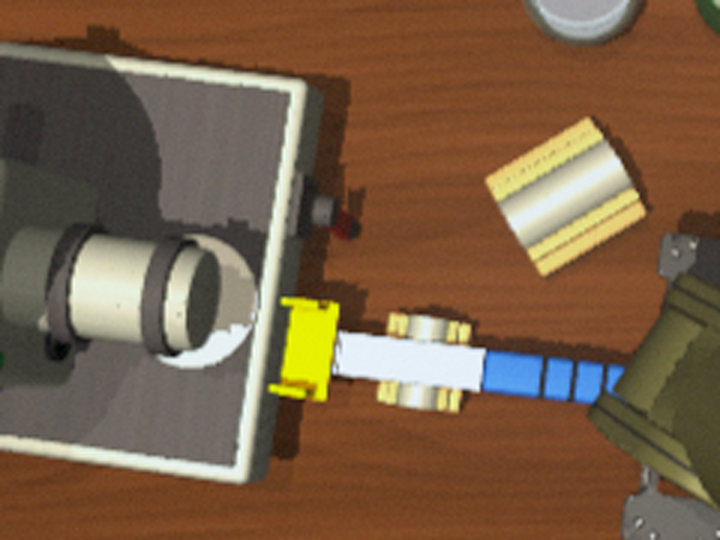

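>>> apply_moves --pt "0.3 -0.1 0.1" --pt "0.6 -0.2 0.1" --pt "0.8 -0.2 0.2" --pt "0.8 -0.2 0.2" --pt "0.8 -0.2 0.2" --pt "0.8 -0.2 0.2" --yaw '[0,0,0,0,0,0]' --gripper '[0,0,0,0,0,0]'

```text
clock: 19.48
tool_pos: [0.4921, -0.0617, 0.0688]
eef_rot: [-0.536, -0.454, 0.542, -0.461]
contact_force: [-0.1, 0.3, 19.8]
opening: 0.005
```

```bash
python3 - <<'E'
from h import *
go([.4875,-.0649,.068],-.16)
im,p=snap('top','t18.png')
cv2.imwrite('pics/t18c.png',cv2.resize(im[200:300,160:300,::-1],None,fx=5,fy=5,interpolation=cv2.INTER_CUBIC))
for r in spot_point('leg_foot','top')[:3]: print(r,atz(p,*r['pixel'],.01))
for r in spot_point('lug','top')[:3]: print(r,atz(p,*r['pixel'],.06))
E
```

```text
delta cm [ 0.08 -0.4   0.39] yaw -0.004 jaw now -0.164 tilt [ 0.001 -0.014 -1.   ] t 19.48 tcp [ 0.4921 -0.0617  0.0688] open 0.005 F [-0.1  0.3 19.8] q [ 0.31  0.89 -0.48  2.07  1.03  0.45 -1.15]
{'pixel': [212.9, 236.7], 'score': 0.48} [0.60738407 0.17521769 0.01      ]
{'pixel': [211.6, 277.6], 'score': 0.59} [0.52239815 0.17164206 0.06      ]
```

View pics/t18c.png

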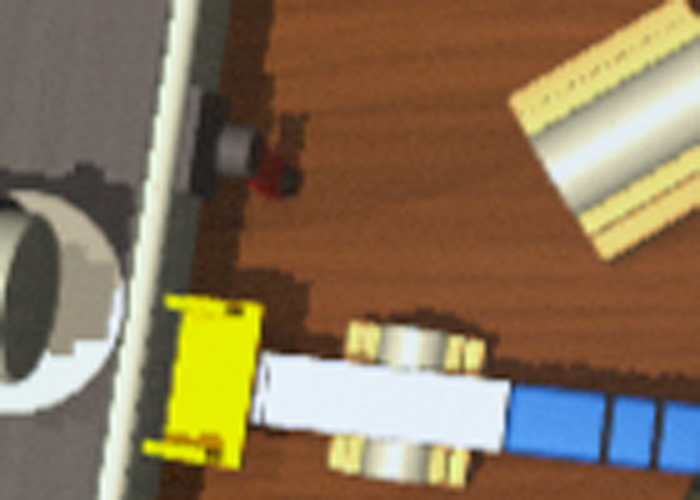

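```bash
python3 - <<'E'
from h import *
p=camera_params('top')
l1=atz(p,160+262/5,200+305/5,.071);l2=atz(p,160+240/5,200+468/5,.071)
m=(l1+l2)/2;print(l1,l2,np.linalg.norm(l1-l2),m,np.arctan2(*(l1-l2)[[1,0]]))
yaw=-.16;t=-.023/.241
Rm=R.from_euler('z',yaw)*R.from_euler('x',t)
lug=m-Rm.apply([0,0,.008]); print('lug',lug)
for a in [0.782,.3,0,-.088]:
    f=lug+Rm.apply(np.array([.09,.017,.012])+np.array([.062*np.sin(a),0,-.062*np.cos(a)]))
    piv=lug+Rm.apply([.09,.017,.012])
    q=proj(p,f)[0];q2=proj(p,piv)[0]
    print(a,f.round(4),'crop',(q-[160,200])*5,(q2-[160,200])*5)
E
```

```text
[0.55460342 0.16789853 0.071     ] [0.4912383  0.17746116 0.071     ] 0.06408261940186505 [0.52292086 0.17267985 0.071     ] -0.14978295738715783
lug [0.52279941 0.17192726 0.0630364 ]
0.782 [0.657  0.1643 0.0296] crop [282.16285534  57.52310111] [239.36604007 152.49947678]
0.3 [0.6317 0.1669 0.0144] crop [282.15124426 123.17701203] [239.36604007 152.49947678]
0 [0.6136 0.1696 0.0116] crop [277.36774373 167.81895257] [239.36604007 152.49947678]
-0.088 [0.6082 0.1705 0.0119] crop [275.32545172 180.83627932] [239.36604007 152.49947678]
```

>>> apply_moves --pt "-0.2 0 0" --pt "-0.4 0 0" --pt "-0.6 0 0" --pt "-0.8 0 0" --pt "-1.0 0 0" --pt "-1.2 0 0" --pt "-1.4 0 0" --pt "-1.6 0 0" --pt "-1.8 0 0" --pt "-2.0 0 0" --yaw '[0,0,0,0,0,0,0,0,0,0]' --gripper '[0,0,0,0,0,0,0,0,0,0]'

```text
clock: 20.47
tool_pos: [0.4926, -0.0613, 0.0892]
eef_rot: [-0.537, -0.453, 0.542, -0.461]
contact_force: [0.2, 0.7, -0.7]
opening: 0.005
```

```bash
python3 - <<'E'
from h import *
go([.4875,-.0649,.12],-.16)
im,p=snap('top','t19.png')
cv2.imwrite('pics/t19c.png',cv2.resize(im[200:300,160:300,::-1],None,fx=5,fy=5,interpolation=cv2.INTER_CUBIC))
im,p=snap('scene','s19.png')
cv2.imwrite('pics/s19c.png',cv2.resize(im[130:300,290:460,::-1],None,fx=3.5,fy=3.5,interpolation=cv2.INTER_CUBIC))
E
```

```text
delta cm [-3.08 -0.43  0.48] yaw -0.004 jaw now -0.164 tilt [ 0.002 -0.013 -1.   ] t 20.47 tcp [ 0.4926 -0.0613  0.0892] open 0.005 F [ 0.2  0.7 -0.7] q [ 0.34  0.85 -0.53  2.07  0.97  0.49 -1.1 ]
```

View pics/t19c.png

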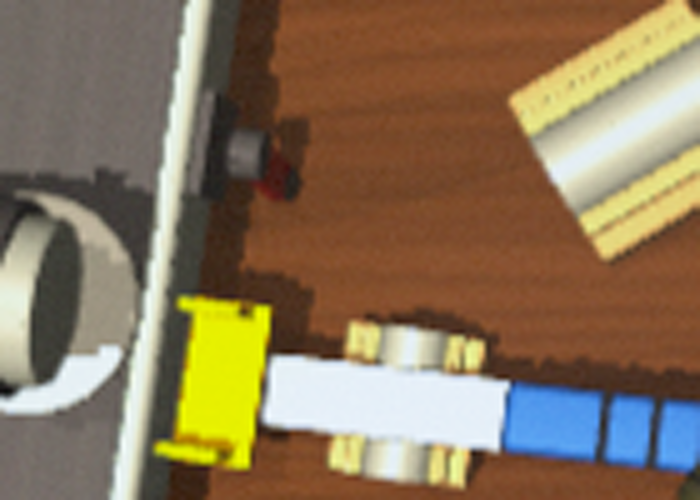

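View pics/s19c.png

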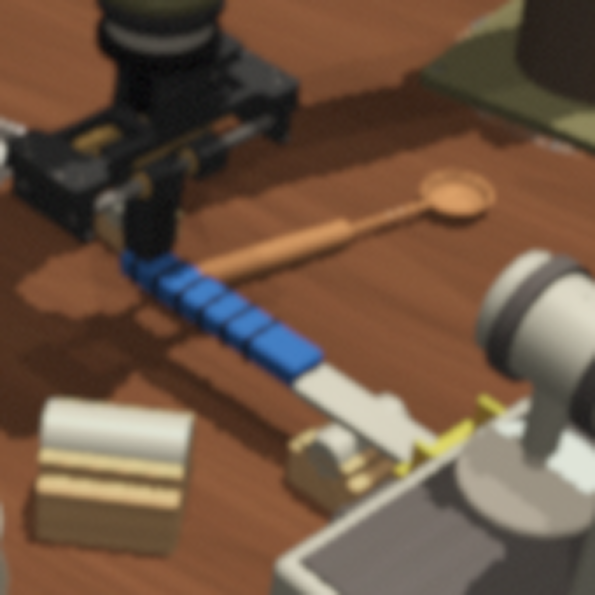

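>>> apply_moves --pt "-0.4 0 0" --pt "-0.8 0 0" --pt "-1.2 0 0" --pt "-2 0 0" --pt "-4 0 -1" --pt "-6 0.1 -3" --pt "-6 0.2 -6" --pt "-6 0.3 -7" --pt "-6 0.3 -7" --yaw '[0,0,0,0,0,0,0,0,0]' --gripper '[0,0,0,0,10,40,60,60,60]'

```text
clock: 21.32
tool_pos: [0.5077, 0.0115, 0.1491]
eef_rot: [-0.537, -0.455, 0.54, -0.462]
contact_force: [-0.6, -0.3, -1.0]
opening: 0.36
```

```bash
python3 - <<'E'
from h import *
go([.499,.006,.056],-.16)
im,p=snap('top','t20.png')
cv2.imwrite('pics/t20c.png',cv2.resize(im[160:340,100:340,::-1],None,fx=3,fy=3,interpolation=cv2.INTER_CUBIC))
q=camera_params('wrist');im,p=snap('wrist','w20.png');print(atz(p,318,147,.07))
im,p=snap('scene','s20.png')
cv2.imwrite('pics/s20c.png',cv2.resize(im[130:300,290:460,::-1],None,fx=3.5,fy=3.5,interpolation=cv2.INTER_CUBIC))
pt=camera_params('top'); print('bigblock',[atz(pt,*c,.03).round(3) for c in [(262,213),(280,250),(315,233),(296,200)]])
go([.499,.006,.056],-.16)
E
```

```text
delta cm [ 9.31 -0.82  0.58] yaw 0.001 jaw now -0.159 tilt [ 0.004 -0.011 -1.   ] t 21.32 tcp [0.5077 0.0115 0.1491] open 0.36 F [-0.6 -0.3 -1. ] q [ 0.27  0.77 -0.65  2.    0.8   0.64 -1.08]
[0.51582769 0.06440054 0.07      ]
bigblock [array([0.652, 0.072, 0.03 ]), array([0.575, 0.037, 0.03 ]), array([ 0.608, -0.035,  0.03 ]), array([0.677, 0.002, 0.03 ])]
delta cm [ 9.16 -0.69 -0.02] yaw -0.005 jaw now -0.165 tilt [-0.001 -0.016 -1.   ] t 21.47 tcp [0.5059 0.0061 0.1476] open 0.496 F [-1.1 -0.4 -0.3] q [ 0.27  0.77 -0.64  2.    0.8   0.64 -1.08]
```

View pics/w20.png

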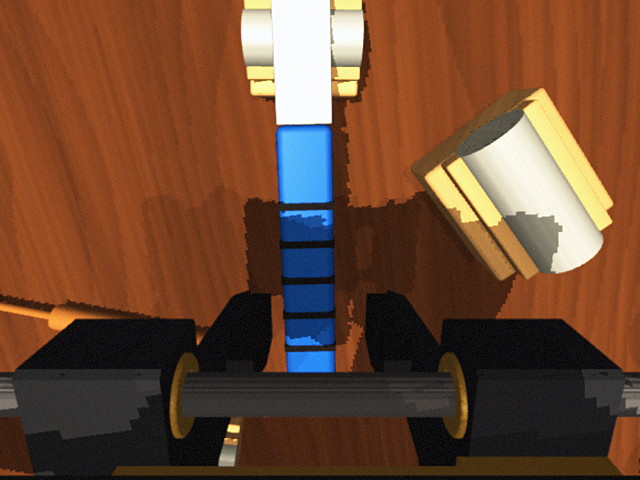

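View pics/s20c.png

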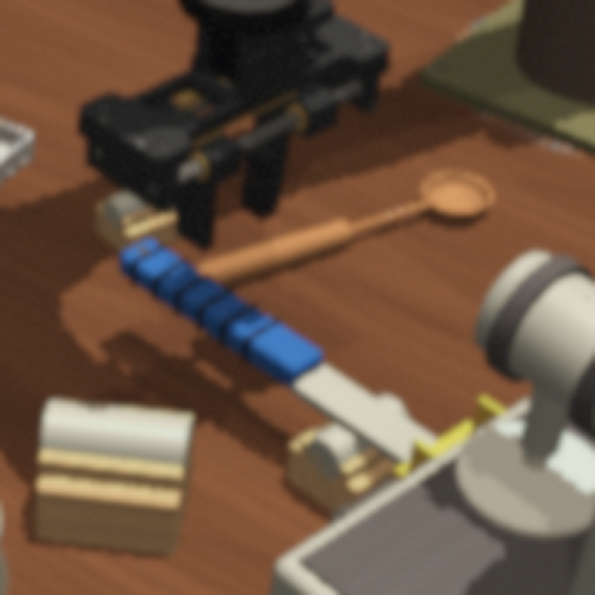

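View pics/t20c.png

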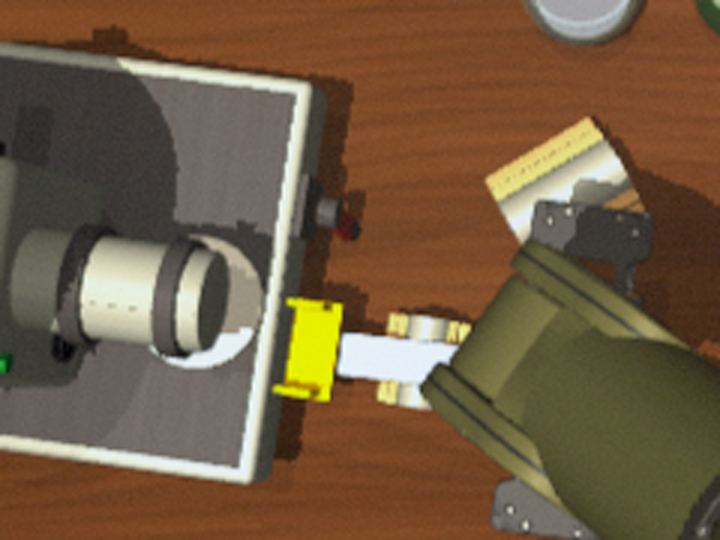

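>>> apply_moves --pt "1.5 -0.6 0" --pt "4 -0.7 0" --pt "6.5 -0.7 0" --pt "8.5 -0.7 0" --pt "9.2 -0.7 0" --pt "9.2 -0.7 0" --pt "9.2 -0.7 0" --yaw '[0,0,0,0,0,0,0]' --gripper '[60,60,60,60,60,60,60]' --force 5

```text
clock: 22.05
tool_pos: [0.4987, 0.005, 0.0557]
eef_rot: [-0.536, -0.453, 0.544, -0.461]
contact_force: [-0.1, 0.0, -0.1]
opening: 0.604
```

```bash
python3 - <<'E'
from h import *
go([.499,.006,.055],-.16)
im,p=snap('wrist','w21.png')
E
```

```text
delta cm [ 0.06  0.01 -0.1 ] yaw -0.006 jaw now -0.166 tilt [-0.002 -0.016 -1.   ] t 22.05 tcp [0.4987 0.005  0.0557] open 0.604 F [-0.1  0.  -0.1] q [ 0.16  0.91 -0.44  2.06  1.04  0.42 -1.3 ]
```

View pics/w21.png

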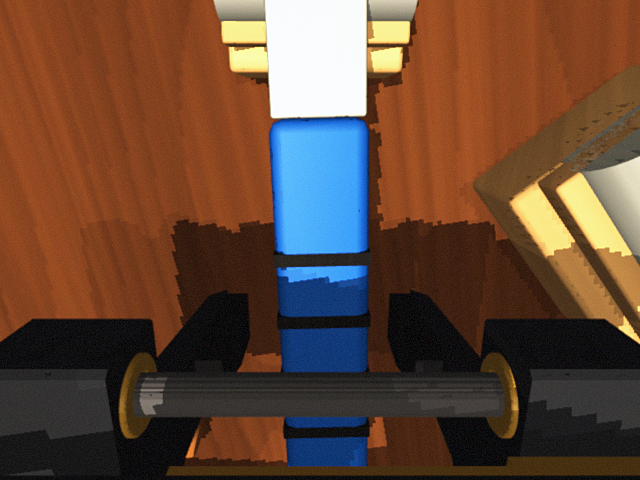

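>>> apply_moves --pt "0 0.1 0" --pt "0 0.1 0" --pt "0 0.1 0" --pt "0 0.1 0" --pt "0 0.1 0" --pt "-0.4 0.1 0" --pt "-0.8 0.1 0.05" --pt "-1.2 0.1 0.1" --pt "-1.6 0.1 0.1" --pt "-1.6 0.1 0.1" --yaw '[0,0,0,0,0,0,0,0,0,0]' --gripper '[25,25,25,25,25,25,25,25,25,25]' --force 5

```text
clock: 22.93
tool_pos: [0.5001, 0.0046, 0.0729]
eef_rot: [-0.536, -0.453, 0.543, -0.461]
contact_force: [-0.7, 1.4, -2.6]
opening: 0.316
```

```bash
python3 - <<'E'
from h import *
go([.499,.006,.055],-.16)
im,p=snap('scene','s22.png')
cv2.imwrite('pics/s22c.png',cv2.resize(im[130:300,290:460,::-1],None,fx=3.5,fy=3.5,interpolation=cv2.INTER_CUBIC))
E
```

```text
delta cm [ 1.79 -0.14 -0.15] yaw -0.006 jaw now -0.166 tilt [ 0.    -0.015 -1.   ] t 22.93 tcp [0.5001 0.0046 0.0729] open 0.316 F [-0.7  1.4 -2.6] q [ 0.18  0.88 -0.49  2.06  1.    0.46 -1.25]
```

View pics/s22c.png

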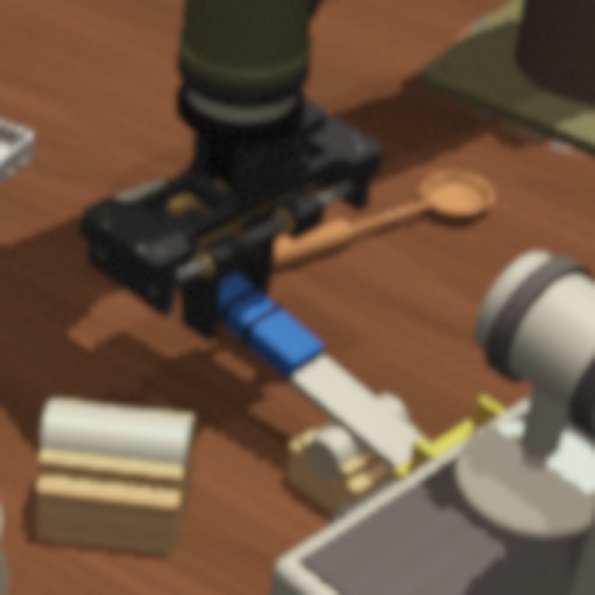

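>>> apply_moves --pt "0 0 0" --pt "0 0 0" --pt "-0.1 0 0.6" --pt "-0.25 0 1.4" --pt "-0.45 0 2.4" --pt "-0.65 0 3.6" --pt "-0.85 0 4.8" --pt "-1.1 0 6" --pt "-1.1 0 6" --pt "-1.1 0 6" --yaw '[0,0,0,0,0,0,0,0,0,0]' --gripper '[15,15,15,15,15,15,15,15,15,15]' --force 20

```text
clock: 23.82
tool_pos: [0.4895, -0.0567, 0.0845]
eef_rot: [-0.536, -0.451, 0.545, -0.46]
contact_force: [0.1, 0.9, -4.3]
opening: 0.317
```

```bash
python3 - <<'E'
from h import *
go([.499,.006,.055],-.16)
im,p=snap('scene','s23.png')
cv2.imwrite('pics/s23c.png',cv2.resize(im[130:300,290:460,::-1],None,fx=3.5,fy=3.5,interpolation=cv2.INTER_CUBIC))
E
```

```text
delta cm [ 2.84 -0.12 -6.39] yaw -0.009 jaw now -0.169 tilt [-0.001 -0.017 -1.   ] t 23.82 tcp [ 0.4895 -0.0567  0.0845] open 0.317 F [ 0.1  0.9 -4.3] q [ 0.32  0.86 -0.5   2.08  0.99  0.47 -1.14]
```

View pics/s23c.png

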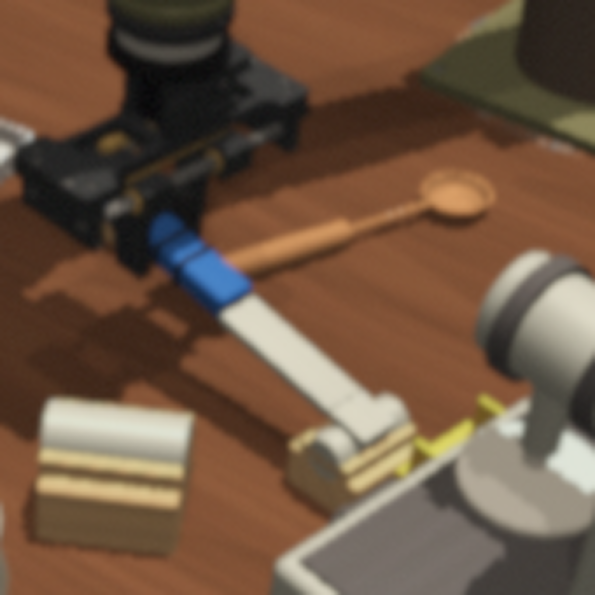

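>>> apply_moves --pt "0 0 0" --pt "-1.5 0 0.5" --pt "-4 0 1" --pt "-7 0 2" --pt "-9 0 3.5" --pt "-9 0 4" --pt "-9 0 4" --yaw '[0,0,0,0,0,0,0]' --gripper '[10,10,10,10,10,10,10]' --force 60

```text
clock: 24.45
tool_pos: [0.483, -0.0949, 0.1751]
eef_rot: [-0.537, -0.451, 0.545, -0.461]
contact_force: [-0.0, -0.6, -4.6]
opening: 0.307
```

```bash
python3 - <<'E'
from h import *
go([.483,-.338,.17],-1.518)
im,p=snap('scene','s24.png')
cv2.imwrite('pics/s24c.png',cv2.resize(im[100:300,240:480,::-1],None,fx=3,fy=3,interpolation=cv2.INTER_CUBIC))
E
```

```text
delta cm [ 0.94  4.11 23.95] yaw 1.348 jaw now -0.17 tilt [ 0.    -0.018 -1.   ] t 24.45 tcp [ 0.483  -0.0949  0.1751] open 0.307 F [-0.  -0.6 -4.6] q [ 0.51  0.72 -0.69  2.02  0.77  0.68 -0.86]
```

View pics/s24c.png

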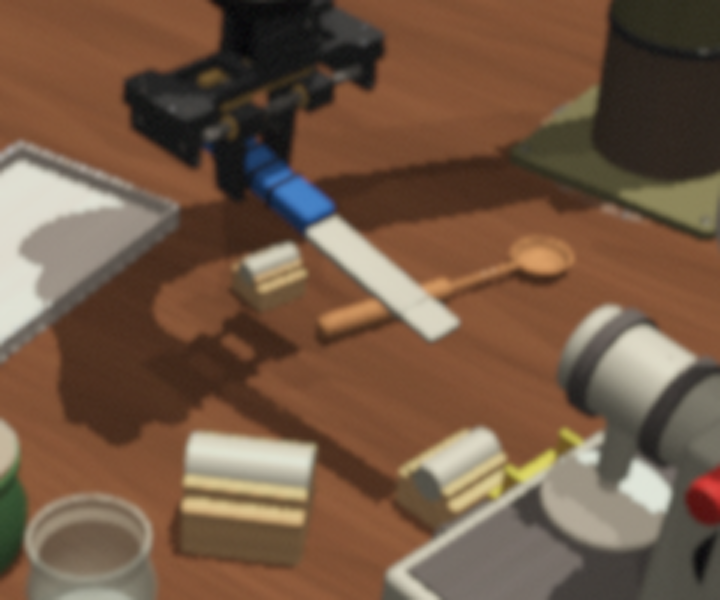

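>>> apply_moves --pt "0 0.4 2.4" --pt "0 0.8 4.8" --pt "0 1.2 7.2" --pt "0 1.6 9.6" --pt "0 2 12" --pt "0 2.4 14.4" --pt "0 2.8 16.8" --pt "0 3.2 19.2" --pt "0 3.6 21.4" --pt "0 4.1 23.2" --yaw '[0.1,0.22,0.34,0.46,0.58,0.7,0.82,0.94,1.06,1.18]' --gripper '[10,10,10,10,10,10,10,10,10,10]'

```text
clock: 25.33
tool_pos: [0.4829, -0.3296, 0.1758]
eef_rot: [-0.7, -0.071, 0.705, -0.082]
contact_force: [0.6, -0.1, -4.8]
opening: 0.309
```

```bash
python3 - <<'E'
from h import *
go([.483,-.338,.10],-1.518)
E
```

```text
delta cm [7.59 0.72 0.11] yaw 0.164 jaw now -1.354 tilt [-0.005 -0.015 -1.   ] t 25.33 tcp [ 0.4829 -0.3296  0.1758] open 0.309 F [ 0.6 -0.1 -4.8] q [ 0.76  0.76 -0.43  1.76  0.47  0.72 -1.28]
```

>>> apply_moves --pt "0 0.7 0.1" --pt "1 0.7 0.1" --pt "3.5 0.7 0.1" --pt "6.5 0.7 0.1" --pt "8.5 0.7 0.1" --pt "9 0.7 0.1" --pt "9 0.7 0.1" --yaw '[0.1,0.16,0.16,0.16,0.16,0.16,0.16]' --gripper '[10,10,10,10,10,10,10]'

```text
clock: 25.92
tool_pos: [0.4816, -0.3355, 0.0828]
eef_rot: [-0.703, -0.017, 0.711, -0.025]
contact_force: [-0.2, 0.3, -4.3]
opening: 0.307
```

```bash
python3 - <<'E'
from h import *
go([.483,-.338,.02],-1.518)
im,p=snap('wrist','w25.png')
im,p=snap('top','t25.png')
im,p=snap('scene','s25.png')
cv2.imwrite('pics/s25c.png',cv2.resize(im[60:280,120:340,::-1],None,fx=2.7,fy=2.7,interpolation=cv2.INTER_CUBIC))
E
```

```text
delta cm [ 6.28  0.18 -0.2 ] yaw 0.006 jaw now -1.512 tilt [-0.011 -0.012 -1.   ] t 25.92 tcp [ 0.4816 -0.3355  0.0828] open 0.307 F [-0.2  0.3 -4.3] q [ 0.69  0.89 -0.3   1.8   0.51  0.53 -1.46]
```

View pics/s25c.png

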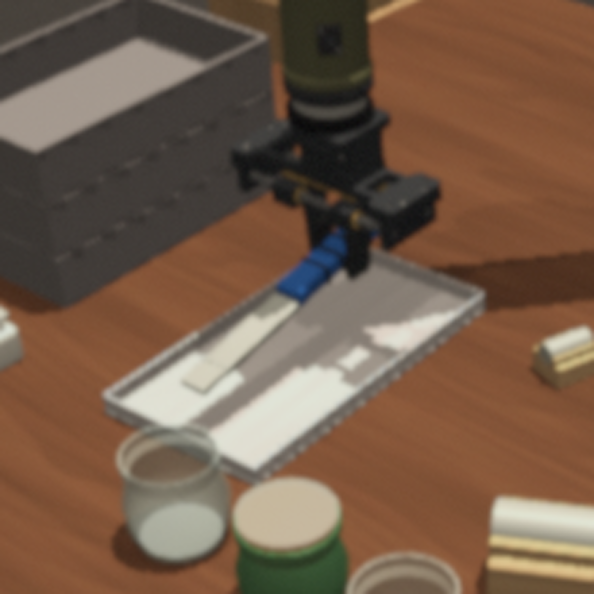

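View pics/w25.png

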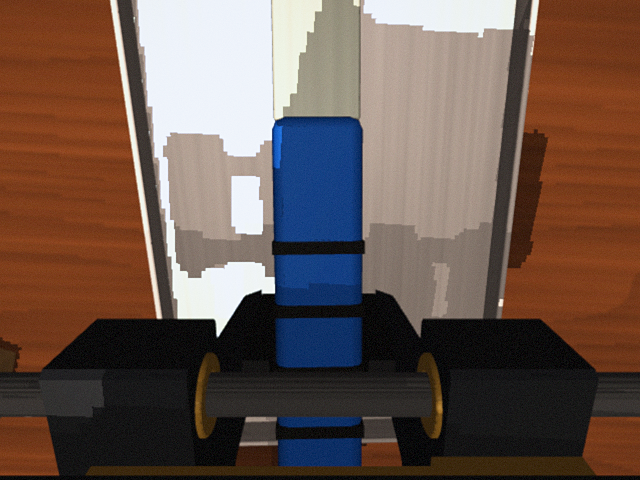

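>>> apply_moves --pt "0 0.1 -0.1" --pt "0 0.1 -0.1" --pt "1 0.1 -0.1" --pt "2 0.1 -0.1" --pt "3 0.1 -0.1" --pt "4 0.1 -0.1" --pt "5 0.1 -0.1" --pt "5.8 0.1 -0.1" --pt "6.1 0.1 -0.1" --pt "6.1 0.1 -0.1" --yaw '[0,0,0,0,0,0,0,0,0,0]' --gripper '[25,25,25,25,25,25,25,25,25,25]' --force 5

```text
clock: 26.9
tool_pos: [0.4844, -0.3391, 0.0243]
eef_rot: [-0.705, -0.015, 0.709, -0.026]
contact_force: [-1.4, 0.1, -3.4]
opening: 0.316
```

```bash
python3 - <<'E'
from h import *
go([.483,-.338,.02],-1.518)
im,p=snap('scene','s26.png')
cv2.imwrite('pics/s26c.png',cv2.resize(im[100:280,120:340,::-1],None,fx=3,fy=3,interpolation=cv2.INTER_CUBIC))
E
```

```text
delta cm [ 0.43 -0.13  0.13] yaw 0.005 jaw now -1.513 tilt [-0.005 -0.015 -1.   ] t 26.9 tcp [ 0.4844 -0.3391  0.0243] open 0.316 F [-1.4  0.1 -3.4] q [ 0.66  0.99 -0.24  1.8   0.55  0.42 -1.5 ]
```

View pics/s26c.png

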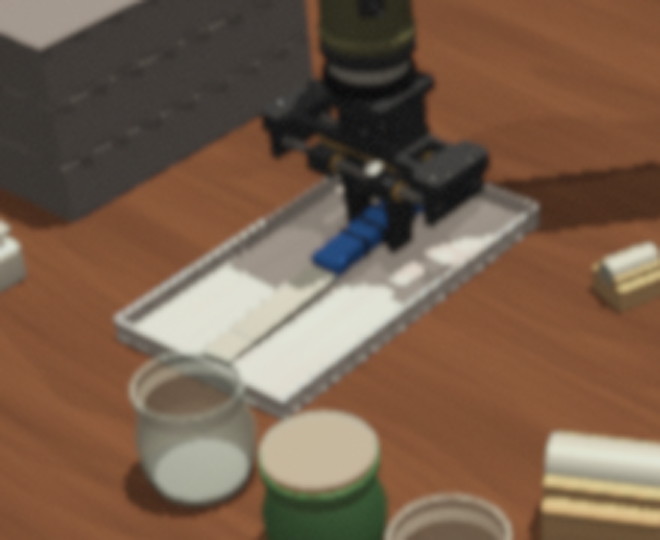

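Lower the last few mm, open, rise.

>>> apply_moves --pt "0.3 0 0" --pt "0.5 0 0" --pt "0.5 0 0" --pt "0.5 0 0" --pt "0.5 0 0" --pt "0.5 0 0" --pt "-1 0 0" --pt "-4 0 0" --pt "-8 0 0" --pt "-12 0 0" --yaw '[0,0,0,0,0,0,0,0,0,0]' --gripper '[25,25,35,70,70,70,70,70,70,70]'

```text
clock: 27.78
tool_pos: [0.4847, -0.337, 0.146]
eef_rot: [-0.705, -0.016, 0.709, -0.025]
contact_force: [1.3, -0.2, -0.1]
opening: 0.7
```

>>> apply_moves --pt "-3 0 0" --pt "-6 0 2" --pt "-8 0 4" --pt "-8 0 4" --pt "-8 0 4" --yaw '[0,0,0,0,0]' --gripper '[100,100,100,100,100]'

```text
clock: 28.2
tool_pos: [0.445, -0.339, 0.2274]
eef_rot: [-0.705, -0.014, 0.708, -0.026]
contact_force: [0.3, 0.7, 0.5]
opening: 0.999
```

```bash
python3 - <<'E'
from h import *
go([.483,-.338,.2],-1.518)
im,p=snap('scene','s27.png')
im,p=snap('top','t27.png')
im,p=snap('wrist','w27.png')
for n in ['bar','bar_tip','tray','leg_foot','lug','jar_a']:
  boxes=spot_point(n,'top')[:3]
  pt=camera_params('top')
  for r in boxes: print(n,round(r['score'],2),np.round(r['pixel'],1),atz(pt,*r['pixel'],{'lug':.058}.get(n,.01)).round(3))
E
```

```text
delta cm [ 2.72  0.07 -3.81] yaw 0.004 jaw now -1.514 tilt [-0.004 -0.016 -1.   ] t 28.2 tcp [ 0.445  -0.339   0.2274] open 0.999 F [0.3 0.7 0.5] q [ 0.82  0.66 -0.43  1.79  0.4   0.77 -1.33]
bar 0.8 [462.  264.4] [ 0.536 -0.338  0.01 ]
bar 0.66 [456.5 197.6] [ 0.676 -0.333  0.01 ]
bar_tip 0.92 [456.6 196.4] [ 0.679 -0.333  0.01 ]
bar_tip 0.41 [293.8 157. ] [0.77  0.005 0.01 ]
tray 0.56 [460.7 262.5] [ 0.54  -0.336  0.01 ]
leg_foot 0.69 [215.8 235.8] [0.609 0.169 0.01 ]
lug 0.73 [453.4 195. ] [ 0.675 -0.315  0.058]
lug 0.56 [208.7 276.3] [0.525 0.178 0.058]
jar_a 0.78 [350.7 155.5] [ 0.77  -0.114  0.01 ]
jar_a 0.68 [293.4 156.9] [0.77  0.005 0.01 ]
jar_a 0.65 [411.7 151.8] [ 0.775 -0.243  0.01 ]
```

View pics/s27.png

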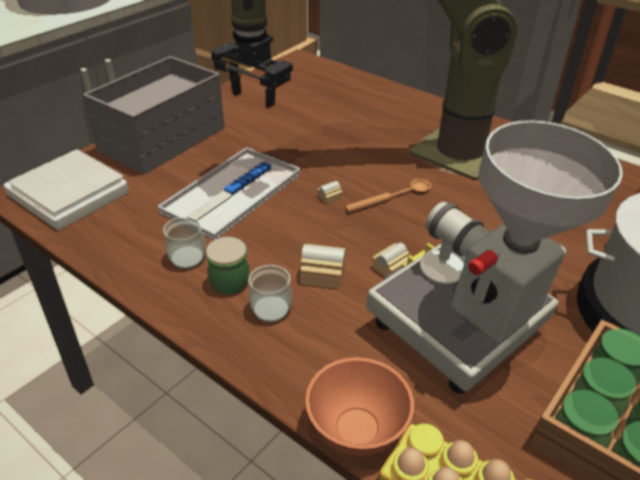

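View pics/t27.png

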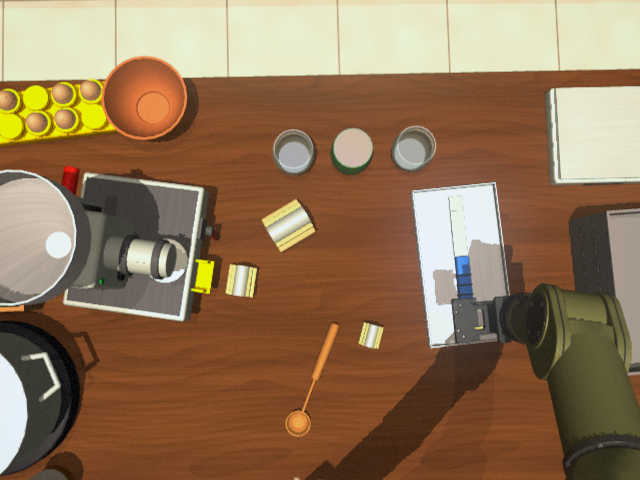

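View pics/w27.png

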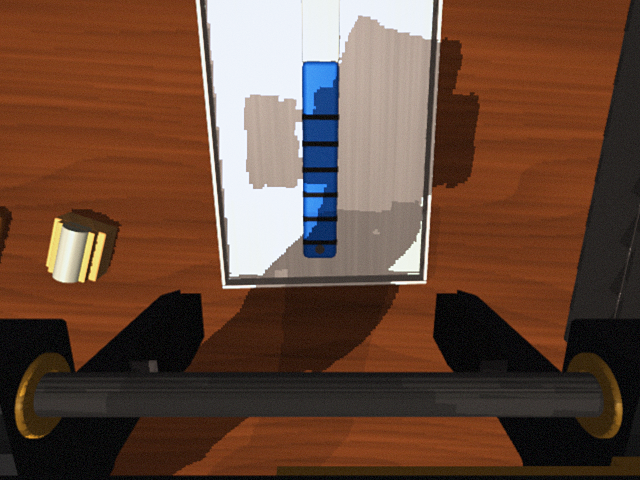

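>>> apply_moves --pt "0 0 0" --pt "0 0 0" --pt "0 0 0" --yaw '[0,0,0]' --gripper '[100,100,100]'

```text
clock: 28.9
tool_pos: [0.4455, -0.3378, 0.2254]
eef_rot: [-0.704, -0.016, 0.709, -0.025]
contact_force: [-0.1, -1.2, 0.5]
opening: 1.0
```

```bash
python3 -c "
from plant import *
print(finish_job())"
```

```text
the job is handed in; nothing more can be done
None
```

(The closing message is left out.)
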